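# Pack the race cars and clamp the transport case shut

## Task

Pack up after the race: stand each of the three or four model cars parked in front of and beside the open transport case on its wheels on the floor of a bay of its own, lengthwise in the bay, nose either way (the lorries and the car at the far left edge of the table stay where they are). Then swing both halves of the lid fully shut so that their red tabs meet, take the two orange spring clamps from the parking rail, and push one well down over each pair of red tabs, upright and about in the middle, so that it grips both tabs. Leave the glue bottle and the traffic cone standing where they are.

Things in the scene. Friction and masses are not known exactly. Their poses are not given: they have to be found in the camera images.
- case: transport case, fixed: black tray 167 (x) x 263 (y), floor 4 and rim 18 above the table; four bays, two by two, parted by a cross of grey ribs 4 wide, tops 16 above the table. Lid of two aluminium half shells hinged on the left and right rims, meeting in a seam along case x over the middle. Origin under the centre at table height; x away from the robot, y to the left
- bay_1 (a point): middle of the floor of the near left bay; each bay is 126 long (case y) and 78 wide (case x) inside
- bay_2 (a point): middle of the floor of the far left bay
- bay_3 (a point): middle of the floor of the near right bay
- bay_4 (a point): middle of the floor of the far right bay
- left_half (a joint): left (+y) half of the lid. 0 = closed: outer face of its top plate level, 45 above the hinge line, reaching 130 from it to the seam; grows (rad) as it swings up and outward, to 1.75. Starts open at 1.55 to 1.7, where the plate stands upright, outer face away from the tray. It stays where it is left (stiff hinge, 0.16 N m, 3 N or less at the free edge)
- right_half (a joint): right (-y) half of the lid, mirror image of the left half, same values
- left_half_hinge (a point): middle of the left half's hinge line (along case x), at case y = 131.5, 18 above the table. Each half has a 42 high outer wall above its hinge; at its free edge a lip 8 high and two red tabs stand up off the outer face. The rest of the outer face is smooth, with no handle: push it inward, then down, with closed fingers
- right_half_hinge (a point): middle of the right half's hinge line, at case y = -131.5, 18 above the table
- tab_near (a point): fixed point of the case: middle of the top edge of the near pair of red tabs (case x = -45) once both halves are closed. Each tab is 40 long (case x), 28 high, 3.5 thick; closed, the two stand face to face, 8 thick together, 28 above the lid's top (63 above the table), top edges 91 above the table
- tab_far (a point): the same for the far pair of red tabs, at case x = +45
- rail: parking rail, fixed: wooden foot 160 (x) x 64 (y) x 8 with an upright aluminium strip along its x, 150 long, 7.8 thick, top edge 50 above the table; at the start the clamps sit on it, jaws down, pins 14 above the edge. Origin under its centre
- clamp_a: orange-handled spring clamp like a clothes-peg, 110 g. Origin on the hinge pin, z up, x along the pin and the clamped edge, y the squeeze direction. Two jaws (24 along x) reach to 38 below the pin, two handles (22 along x) to 48 above it, outsides 38 apart at 28 above the pin; grip both from above across y and squeeze to the stop to open the jaws, and carry it squeezed
- clamp_b: second clamp, the same as clamp_a. Fully squeezed (about 13 N at mid-handle) the handles are parallel, outsides 29 apart, the jaws gape 20 at the tips. A throat block under the pin rests on the edge when the clamp is fully on (pin 14 above the edge). The pin's origin belongs to the arm on its -y side, which tilts by half the jaw angle when squeezed
- clamp_a_jaw (a joint): opening angle of clamp_a, rad: 0 = jaw faces parallel and 8 apart (clamped on rail or tab pair), 0.34 = handles fully squeezed, jaws wide, -0.13 = jaws shut on nothing; sprung shut, about 8 N at the jaws
- clamp_b_jaw (a joint): the same for clamp_b
- car_red: red model race car with white stripes and rear wing, 55 x 106 x 43, on its wheels; origin under its centre at wheel-bottom height, z up, length along its y, width along its x; body sides 50 apart, grasp across them 10 to 40 above the wheels' underside; absent in some starts (None)
- car_green: green model car with white roof stripe, 55 x 100 x 49, on its wheels; origin under its centre at wheel-bottom height, z up, length along its y, width along its x; body sides 50 apart, grasp across them 10 to 40 above the wheels' underside; absent in some starts (None)
- car_orange: orange model race car with black stripes and rear wing, 55 x 101 x 43, on its wheels; origin under its centre at wheel-bottom height, z up, length along its y, width along its x; body sides 50 apart, grasp across them 10 to 40 above the wheels' underside; absent in some starts (None)
- car_white: white model race car with red stripes and rear wing, 55 x 109 x 43, on its wheels; origin under its centre at wheel-bottom height, z up, length along its y, width along its x; body sides 50 apart, grasp across them 10 to 40 above the wheels' underside; absent in some starts (None)
- glue_bottle: white glue bottle with a red cap, 31 x 31 x 86, a bystander; origin under its centre
- cone_1: orange and white traffic cone right of the case, 26 x 26 x 30, a bystander; origin under its centre
Mind the look-alikes: they are no part of the job. Leave any pink or yellow look-alike of the car_red alone.

How it is judged:
By the outcome, as a careful person would: the job done as asked, in the order asked, and still so for the second after the job is handed in, with the robot touching nothing.
Of car_red, car_green, car_orange, car_white only 3 to 4 are there at a start; the rules pass over those that are not, and their reading is None.
At some moment in a run one of car_red, car_green, car_orange, car_white may be knocked a few centimetres aside while the robot is not near it.
It also fails if it takes over 208 s, if anything falls off the work surface, if the arm or the gripper's body presses on something with over 40 N, if the wrist force passes 120 N, or if a joint passes its speed limit or range.

## Robot

A 6-joint arm with a two-finger parallel gripper is mounted at the origin on the work surface; the furniture and walls round the work are solid. World frame = base frame: x ahead of the robot, y to its left, z up, the work surface at z = 0. Lengths are in m, angles in degrees, forces in N, time in s.
With the tool pointing down it reaches from about 0.4 to 0.825 m from the base axis. Payload 7 kg.
Tool frame: the origin (TCP) lies midway between the tips of the shut fingers; the grasp point (between the pads) lies 19 mm behind it; z points along the fingers, y is the line along which they close (so a half turn about z gives the same grasp; the last joint's range is limited). The gripper opens to 88 mm and grips with 3 to 60 N. Pads are 19 mm wide; open, the fingers measure 130 mm over their backs; the gripper's body (78 mm by 193 mm) begins 47 mm behind the grasp point.
Start: joints at [-50.357, 20.546, 0.682, 0, -70.136, -16.507], TCP at [0.265, -0.621, 0.227] pointing down, gripper open.
Joint ranges: [-176.03, 176.03], [-82.01, 121.73], [-58.28, 71.71], [-173.87, 95.51], [-174.79, -0.11], [-173.66, 173.66]. Speed limits (degrees/s): [136.94, 136.94, 172.46, 180, 180, 180].

## Interface

Orientations are given as [roll, pitch, yaw] about the fixed x, y, z axes, in that order (R = Rz(yaw) Ry(pitch) Rx(roll)).
In Python, from plant import r gives the robot as it stands. The module is installed in compiled form; this text tells all that it offers.
- The arm moves only by the tool play_rows, never from a script. Its argument "rows" is a list of rows, each an object with "slide": the shift along the tool's x, y, z as a fraction of full scale, a list of three; "delta_rot": the turn, a rotation vector about the tool's x, y, z as a fraction of full scale, a list of three; "fingers": the opening, from -1 (shut) to 1 (fully open). In form: [{"slide": [x, y, z], "delta_rot": [rx, ry, rz], "fingers": fingers}, ...]. A call has 1 to 8 rows; each row shifts and turns the commanded pose from where the row before left it, along the tool's axes as they then stand; what a row does not reach is not made up. Full scale, the value 1, is 0.15 m for a shift and 0.08 rad for a turn. A row lasts 1/8 s, in which the tool goes at most 62.5 mm and 10.7 degrees, less where a joint would pass 70% of its speed; a pose out of reach is approached as far as the arm can. A call with a number of a shift or a turn outside -1 to 1 is refused whole. A call with a gripper value outside its range is refused whole. The fingers move at their own pace and stop on an object; "squeeze" is the grip in N (left out, the last holds). Time passes only in rows, so rows that do not move let the fingers close. It gives the time, the measured TCP pose, the force, the opening and the grip force at its end, in the units of the state.
- r.get_state(): the state, without advancing time (a new reading comes with each control period).
- r.capture(name): name is "side" or "top"; returns a dict with "image" (420x560x3 uint8, blue, green, red), "fx", "fy", "cx", "cy" (pixels), "R" (3x3) and "t" (3): a world point X has camera coordinates R X + t. Camera axes: x right, y down, z forward; pixel columns grow to the right and rows downward; lengths in m; the calibration is good to about 2 mm. A picture is of the moment at which its call begins. There is no depth.
- r.close_job(): hands the job in; it is judged then, once.
The state is a dict: "time_s": time; "joints": joint angles; "qd": joint speeds; "joint_torque": joint torques, N m; "tcp_pos": TCP position; "eef_rot": TCP orientation; "contact_force": force on the tool from outside, world axes, zero at the start; "moment": the same for the moment, N m; "gripper_width": finger opening in m; "gripper_force": force on a finger pad.
Only numpy, scipy, OpenCV 4.12 (cv2) and the standard library are available. Lean on these libraries where they do the work, as an engineer would, in place of code of your own. Each camera call takes 0.05 s, during which the arm holds its last target. There are 200 camera calls.

## Working session

There is one attempt and no reset: what is moved stays moved. The work goes in short steps, Python scripts to look and compute and a tool call to move; the robot and the scene stay as the last step left them, time stands still between calls to the robot, and variables do not carry over. Pictures are saved under pics/ and viewed, at most 14 in all, crops included, and the job is handed in when it is done.

Besides the shell and the picture viewer there is one more tool, called after ">>>" as name(argument=value, ...), one argument or row to a line, values as JSON. play_rows: Moves the arm, as the interface text tells. Shift numbers are shares of 0.15 m and turn numbers shares of 0.08 rad, none past 1 either way. Its arguments: {"type":"object","properties":{"rows":{"type":"array"},"squeeze":{"type":"number"}},"required":["rows"]}

```bash
mkdir -p pics; ls; python3 - <<'E'
from plant import r
import cv2,numpy as np
s=r.get_state();print({k:np.round(s[k],3) for k in ("time_s","tcp_pos","eef_rot","gripper_width","contact_force")})
for n in("top","side"):
    c=r.capture(n);cv2.imwrite(f"pics/{n}0.png",c["image"])
    R=np.array(c["R"]);t=np.array(c["t"]);print(n,c["fx"],c["fy"],c["cx"],c["cy"],np.round(R,3).tolist(),np.round(t,3),"pos",-R.T@t)
E
```

```text
pics
{'time_s': np.float64(0.0), 'tcp_pos': array([ 0.265, -0.62 ,  0.226]), 'eef_rot': array([ 1.79906e+02, -7.00000e-03, -1.56870e+02]), 'gripper_width': np.float64(0.088), 'contact_force': array([-0.092, -0.382,  0.162])}
top 383.6180757495977 383.6180757495977 279.28470352516297 208.0382036804071 [[-0.008, -1.0, 0.004], [-0.998, 0.008, -0.066], [0.066, -0.004, -0.998]] [0.024 0.554 1.49 ] pos [0.4556248  0.02565528 1.52307156]
side 511.6740047651107 511.6740047651107 288.595338334948 210.7267408688215 [[0.998, -0.058, -0.022], [-0.047, -0.465, -0.884], [0.041, 0.883, -0.467]] [-0.562  0.123  1.429] pos [ 0.50759412 -1.23770577  0.76391668]
```

View pics/top0.png

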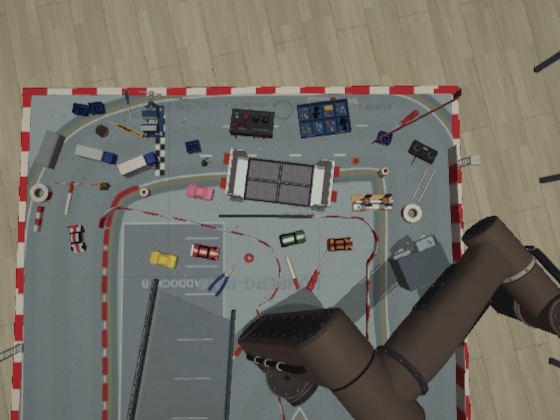

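View pics/side0.png

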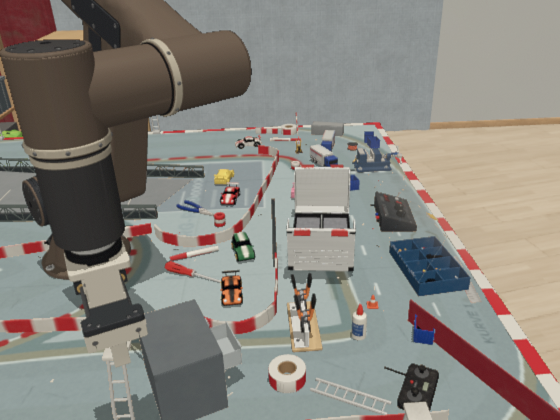

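Top view: case at (281,181). Candidates: red car (206,252), green (292,238), orange (340,244). Look-alikes and others: pink (200,192), yellow (163,260), and the red-white car at the far left (77,238), all of which stay. The rail with clamps is at (372,202). There is a dark bar in front of the case at (220–312,215). No white car is visible near the case. I'll check this in a close crop.

```bash
cat > h.py <<'E'
from plant import r
import cv2,numpy as np
from scipy.spatial.transform import Rotation as Ro
def ray(c,u,v,z):
    R=np.array(c["R"]);t=np.array(c["t"]);o=-R.T@t
    d=R.T@np.array([(u-c["cx"])/c["fx"],(v-c["cy"])/c["fy"],1]);return o+d*(z-o[2])/d[2]
def proj(c,X):
    p=np.array(c["R"])@np.array(X)+np.array(c["t"]);return np.array([c["fx"]*p[0]/p[2]+c["cx"],c["fy"]*p[1]/p[2]+c["cy"]])
def tri(c1,p1,c2,p2):
    A=[];b=[]
    for c,p in((c1,p1),(c2,p2)):
        R=np.array(c["R"]);t=np.array(c["t"]);o=-R.T@t
        d=R.T@np.array([(p[0]-c["cx"])/c["fx"],(p[1]-c["cy"])/c["fy"],1]);d/=np.linalg.norm(d)
        P=np.eye(3)-np.outer(d,d);A.append(P);b.append(P@o)
    return np.linalg.solve(sum(A),sum(b))
def go(pos,yaw):
    """tool-frame units from present pose to pos (pointing down, yaw deg); slide total assumes turn done AFTER the slide"""
    s=r.get_state();R=Ro.from_euler("xyz",s["eef_rot"],degrees=True)
    T=Ro.from_euler("xyz",[180,0,yaw],degrees=True)
    d=np.array(pos)-s["tcp_pos"]
    print("now",np.round(s["tcp_pos"],4),np.round(s["eef_rot"],2),"slide(first)",np.round(R.inv().apply(d)/.15,3),"slide(after turn)",np.round(T.inv().apply(d)/.15,3),"turn",np.round((R.inv()*T).as_rotvec()/.08,3))
E
python3 - <<'E'
from h import *
a=cv2.imread("pics/top0.png")[140:280,150:410];b=cv2.imread("pics/side0.png")[150:350,190:400]
cv2.imwrite("pics/ca.png",cv2.resize(a,None,fx=3,fy=3,interpolation=cv2.INTER_CUBIC))
cv2.imwrite("pics/cb.png",cv2.resize(b,None,fx=3,fy=3,interpolation=cv2.INTER_CUBIC)[:600])
E
```

```text
(no output)
```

View pics/ca.png

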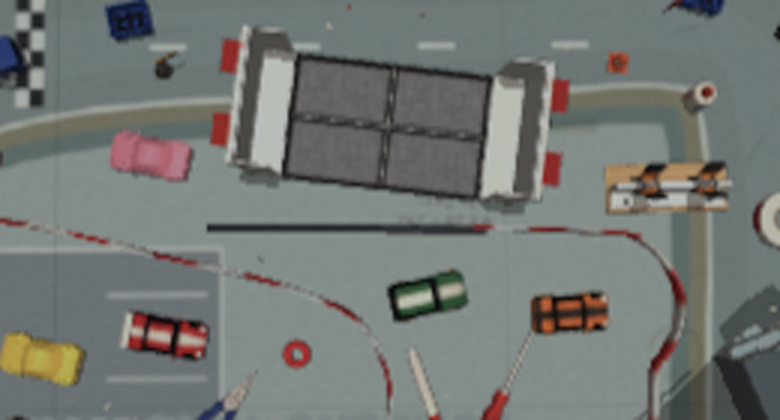

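View pics/cb.png

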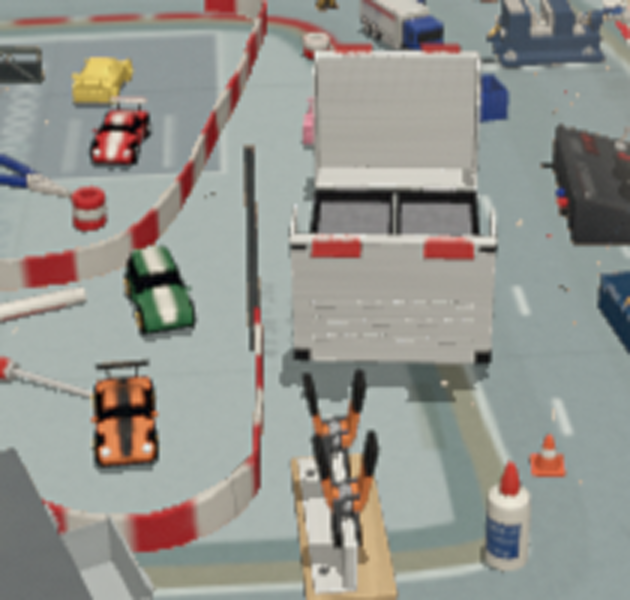

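Crop: green car (428,295 crop), orange (570,312) and red (165,335) are the targets. Pink and yellow are the look-alikes. Case tray inner corners are at (298,54), (492,75), (478,198), (285,175). Rail is at (667,188) with clamps at (652,188) and (708,185). The glue bottle top is at (705,95) and the cone at (618,62).

```bash
cat > m.py <<'E'
from h import *
RNG={"red":([(0,130,70),(5,255,255)],[(172,130,70),(180,255,255)]),"green":([(50,70,30),(85,255,200)],),"orange":([(6,150,110),(16,255,255)],)}
WIN={"red":(178,232,235,272),"green":(265,225,320,255),"orange":(315,228,365,262)}
def car(c,n,win=None,zs=.025):
    x0,y0,x1,y1=win or WIN[n];im=c["image"][y0:y1,x0:x1];hv=cv2.cvtColor(cv2.resize(im,None,fx=4,fy=4,interpolation=cv2.INTER_CUBIC),cv2.COLOR_BGR2HSV)
    m=sum(cv2.inRange(hv,*map(np.array,q)) for q in RNG[n])
    m=cv2.morphologyEx(m,cv2.MORPH_CLOSE,np.ones((17,17)))
    k=max(cv2.findContours(m,cv2.RETR_EXTERNAL,2)[0],key=cv2.contourArea)
    P=cv2.boxPoints(cv2.minAreaRect(k));W=np.array([ray(c,x0+(p[0]-1.5)/4,y0+(p[1]-1.5)/4,zs) for p in P])
    e=[W[1]-W[0],W[2]-W[1]];e.sort(key=np.linalg.norm);l=e[1]
    return W.mean(0),(np.degrees(np.arctan2(l[1],l[0]))+180)%180,np.linalg.norm(e[0]),np.linalg.norm(l)
E
python3 - <<'E'
from m import *
c=r.capture("top");s=r.capture("side")
for n in RNG:
    q=car(c,n);print(n,np.round(q[0],4),"axis %.1f w %.3f l %.3f"%q[1:],"side px",proj(s,q[0]).round())
K=[ray(c,150+u/3,140+v/3,.018) for u,v in((298,54),(492,75),(478,198),(285,175))]
K=np.array(K);print("tray",K.round(4).tolist(),K.mean(0).round(4),[np.linalg.norm(K[i]-K[i-1]).round(3) for i in range(4)])
d=K[0]-K[1]+K[3]-K[2];print("yaw y axis",np.degrees(np.arctan2(d[1],d[0]))-90)
d=K[0]-K[3]+K[1]-K[2];print("yaw x axis",np.degrees(np.arctan2(d[1],d[0])))
# rail foot corners z=.008
F=np.array([ray(c,150+u/3,140+v/3,.008) for u,v in((607,165),(727,165),(727,211),(607,211))]);print("rail",F.round(3).tolist(),F.mean(0).round(3))
for a,b in(((367,203.),(302,299)),):pass
print("bottle",ray(c,150+705/3,140+95/3,.086),"cone",ray(c,356,161,.02))
E
```

```text
red [0.3862 0.3069 0.025 ] axis 80.0 w 0.046 l 0.097 side px [230. 193.]
green [ 0.4206 -0.0357  0.025 ] axis 102.7 w 0.013 l 0.089 side px [237. 246.]
orange [ 0.4127 -0.2188  0.025 ] axis 93.8 w 0.044 l 0.084 side px [232. 286.]
tray [[0.7544, 0.1366, 0.018], [0.7245, -0.1195, 0.018], [0.5618, -0.0988, 0.018], [0.594, 0.1541, 0.018]] [0.6587 0.0181 0.018 ] [np.float64(0.161), np.float64(0.258), np.float64(0.164), np.float64(0.255)]
yaw y axis -6.956343406896252
yaw x axis -6.732661486745785
rail [[0.605, -0.271, 0.008], [0.604, -0.43, 0.008], [0.543, -0.428, 0.008], [0.544, -0.27, 0.008]] [ 0.574 -0.35   0.008]
bottle [ 0.6849286  -0.38113544  0.086     ] cone [ 0.73891527 -0.28593377  0.02      ]
```

```bash
python3 - <<'E'
from m import *
c=r.capture("top");s=r.capture("side")
im=c["image"][225:255,265:320];hv=cv2.cvtColor(cv2.resize(im,None,fx=4,fy=4,interpolation=cv2.INTER_CUBIC),cv2.COLOR_BGR2HSV)
x0,y0=265,225
for lo in((50,50,20),(40,40,15)):
    m=cv2.inRange(hv,np.array(lo),np.array((85,255,140)))
    m=cv2.morphologyEx(m,cv2.MORPH_CLOSE,np.ones((31,31)))
    k=max(cv2.findContours(m,cv2.RETR_EXTERNAL,2)[0],key=cv2.contourArea);q=cv2.minAreaRect(k);print(q, ray(c,x0+(q[0][0]-1.5)/4,y0+(q[0][1]-1.5)/4,.025))
print(hv[60,::20].tolist())
go([.413,-.219,.38],-86.2)
print("tcp in top",proj(c,r.get_state()["tcp_pos"]))
print("box",tri(c,(391,244),s,(140,335)),ray(c,391,244,0))
E
```

```text
((110.369384765625, 53.67304611206055), (49.43851089477539, 98.59148406982422), 78.2317123413086) [ 0.43671826 -0.02995154  0.025     ]
((110.26800537109375, 53.2239990234375), (51.34012222290039, 100.62306213378906), 79.69515228271484) [ 0.43715489 -0.02985727  0.025     ]
[[81, 18, 141], [81, 18, 141], [78, 18, 142], [72, 20, 65], [35, 23, 187], [36, 20, 190], [30, 9, 29], [65, 94, 84], [68, 86, 68], [78, 18, 143], [81, 18, 142]]
now [ 0.2651 -0.6206  0.2262] [ 179.97   -0.   -156.87] slide(first) [-1.958  2.075 -1.024] slide(after turn) [-2.606 -1.161 -1.025] turn [ 7.0000e-03  4.0000e-03 -1.5417e+01]
tcp in top [471.37687487 288.78393319]
box [ 0.32854834 -0.42285327  0.07335395] [ 0.40976016 -0.42172164  0.        ]
```

>>> play_rows(
  rows=[
    {"slide": [0,0,-0.35],"delta_rot": [0,0,-0.965],"fingers": 1},
    {"slide": [0,0,-0.35],"delta_rot": [0,0,-0.965],"fingers": 1},
    {"slide": [0,0,-0.32],"delta_rot": [0,0,-0.965],"fingers": 1},
    {"slide": [0,0,0],"delta_rot": [0,0,-0.965],"fingers": 1},
    {"slide": [0,0,0],"delta_rot": [0,0,-0.965],"fingers": 1},
    {"slide": [0,0,0],"delta_rot": [0,0,-0.965],"fingers": 1},
    {"slide": [0,0,0],"delta_rot": [0,0,-0.965],"fingers": 1},
    {"slide": [0,0,0],"delta_rot": [0,0,-0.965],"fingers": 1},
  ],
)

```text
time_s: 1.3
tcp_pos: [0.2652, -0.6206, 0.3794]
eef_rot: [180.0, 0.0, -121.3]
contact_force: [0.4, 0.4, -0.2]
gripper_width: 0.0876
gripper_force: 0.0
```

>>> play_rows(
  rows=[
    {"slide": [0,0,0],"delta_rot": [0,0,-0.965],"fingers": 1},
    {"slide": [0,0,0],"delta_rot": [0,0,-0.965],"fingers": 1},
    {"slide": [0,0,0],"delta_rot": [0,0,-0.965],"fingers": 1},
    {"slide": [0,0,0],"delta_rot": [0,0,-0.965],"fingers": 1},
    {"slide": [0,0,0],"delta_rot": [0,0,-0.965],"fingers": 1},
    {"slide": [0,0,0],"delta_rot": [0,0,-0.965],"fingers": 1},
    {"slide": [0,0,0],"delta_rot": [0,0,-0.965],"fingers": 1},
    {"slide": [0,0,0],"delta_rot": [0,0,-0.965],"fingers": 1},
  ],
)

```text
time_s: 2.3
tcp_pos: [0.2652, -0.6206, 0.3795]
eef_rot: [180.0, 0.0, -85.9]
contact_force: [-0.0, 0.1, 0.5]
gripper_width: 0.0875
gripper_force: 0.0
```

>>> play_rows(
  rows=[
    {"slide": [-0.37,-0.165,0],"delta_rot": [0,0,0],"fingers": 1},
    {"slide": [-0.37,-0.165,0],"delta_rot": [0,0,0],"fingers": 1},
    {"slide": [-0.37,-0.165,0],"delta_rot": [0,0,0],"fingers": 1},
    {"slide": [-0.37,-0.165,0],"delta_rot": [0,0,0],"fingers": 1},
    {"slide": [-0.37,-0.165,0],"delta_rot": [0,0,0],"fingers": 1},
    {"slide": [-0.37,-0.165,0],"delta_rot": [0,0,0],"fingers": 1},
    {"slide": [-0.37,-0.165,0],"delta_rot": [0,0,0],"fingers": 1},
    {"slide": [0,0,0],"delta_rot": [0,0,0],"fingers": 1},
  ],
)

```text
time_s: 3.3
tcp_pos: [0.4127, -0.2179, 0.38]
eef_rot: [-179.9, 0.0, -85.7]
contact_force: [-0.3, 0.4, 0.2]
gripper_width: 0.0876
gripper_force: 0.0
```

```bash
python3 - <<'E'
from m import *
go([.413,-.219,.018],-86.2)
c=r.capture("top");cv2.imwrite("pics/t1.png",c["image"]);s=r.capture("side");cv2.imwrite("pics/s1.png",s["image"])
E
```

```text
now [ 0.4127 -0.2179  0.38  ] [-1.7992e+02  2.0000e-02 -8.5750e+01] slide(first) [8.000e-03 2.000e-03 2.413e+00] slide(after turn) [ 8.000e-03 -2.000e-03  2.413e+00] turn [-0.018  0.004  0.099]
```

View pics/s1.png

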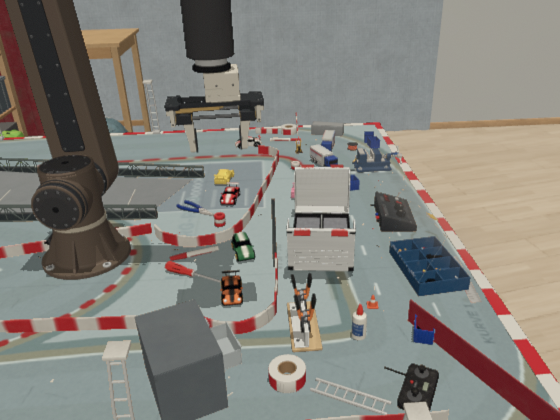

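The arm is clear. Only red (230,193), green (243,246) and orange (232,288) are present, so there is no white car. Descending onto orange.

>>> play_rows(
  rows=[
    {"slide": [0,0,0.38],"delta_rot": [0,0,0.1],"fingers": 1},
    {"slide": [0,0,0.4],"delta_rot": [0,0,0],"fingers": 1},
    {"slide": [0,0,0.4],"delta_rot": [0,0,0],"fingers": 1},
    {"slide": [0,0,0.4],"delta_rot": [0,0,0],"fingers": 1},
    {"slide": [0,0,0.4],"delta_rot": [0,0,0],"fingers": 1},
    {"slide": [0,0,0.3],"delta_rot": [0,0,0],"fingers": 1},
    {"slide": [0,0,0.133],"delta_rot": [0,0,0],"fingers": 1},
    {"slide": [0,0,0],"delta_rot": [0,0,0],"fingers": 1},
  ],
)

```text
time_s: 4.4
tcp_pos: [0.4098, -0.2225, 0.0161]
eef_rot: [179.8, 0.0, -86.7]
contact_force: [-0.0, 0.7, 0.7]
gripper_width: 0.0878
gripper_force: 0.0
```

>>> play_rows(
  rows=[
    {"slide": [0,0,0],"delta_rot": [0,0,0],"fingers": -1},
    {"slide": [0,0,0],"delta_rot": [0,0,0],"fingers": -1},
    {"slide": [0,0,0],"delta_rot": [0,0,0],"fingers": -1},
    {"slide": [0,0,0],"delta_rot": [0,0,0],"fingers": -1},
    {"slide": [0,0,0],"delta_rot": [0,0,0],"fingers": -1},
    {"slide": [0,0,0],"delta_rot": [0,0,0],"fingers": -1},
  ],
  squeeze=15,
)

```text
time_s: 5.15
tcp_pos: [0.4118, -0.2213, 0.0178]
eef_rot: [-180.0, -0.0, -86.5]
contact_force: [0.1, 0.0, 3.5]
gripper_width: 0.0466
gripper_force: 15.0
```

```bash
cat >> h.py <<'E'
C=np.array([.6587,.0181]);CY=-6.8
def case(x,y,z):
    a=np.radians(CY);return np.array([C[0]+x*np.cos(a)-y*np.sin(a),C[1]+x*np.sin(a)+y*np.cos(a),z])
E
python3 - <<'E'
from m import *
go(case(.046,-.0655,.1),-96.8);print(case(.046,-.0655,0))
E
```

```text
now [ 0.4118 -0.2213  0.0178] [-1.7998e+02 -1.0000e-02 -8.6540e+01] slide(first) [-1.009 -1.964 -0.547] slide(after turn) [-1.343 -1.752 -0.548] turn [-5.000e-03 -2.000e-03  2.239e+00]
[ 0.69662095 -0.05238582  0.        ]
```

>>> play_rows(
  rows=[
    {"slide": [0,0,-0.2],"delta_rot": [0,0,0],"fingers": -1},
    {"slide": [0,0,-0.4],"delta_rot": [0,0,0],"fingers": -1},
    {"slide": [0,0,-0.2],"delta_rot": [0,0,0.75],"fingers": -1},
    {"slide": [0,0,0],"delta_rot": [0,0,0.75],"fingers": -1},
    {"slide": [0,0,0],"delta_rot": [0,0,0.74],"fingers": -1},
    {"slide": [-0.34,0,0],"delta_rot": [0,0,0],"fingers": -1},
    {"slide": [-0.34,0,0],"delta_rot": [0,0,0],"fingers": -1},
    {"slide": [-0.34,0,0],"delta_rot": [0,0,0],"fingers": -1},
  ],
)

```text
time_s: 6.15
tcp_pos: [0.4295, -0.068, 0.1375]
eef_rot: [180.0, 0.0, -96.9]
contact_force: [0.7, -0.6, -0.1]
gripper_width: 0.0465
gripper_force: 15.0
```

>>> play_rows(
  rows=[
    {"slide": [-0.323,0,0],"delta_rot": [0,0,0],"fingers": -1},
    {"slide": [0,-0.3,0],"delta_rot": [0,0,0],"fingers": -1},
    {"slide": [0,-0.35,0],"delta_rot": [0,0,0],"fingers": -1},
    {"slide": [0,-0.35,0],"delta_rot": [0,0,0],"fingers": -1},
    {"slide": [0,-0.35,0],"delta_rot": [0,0,0],"fingers": -1},
    {"slide": [0,-0.25,0],"delta_rot": [0,0,0],"fingers": -1},
    {"slide": [0,-0.15,0],"delta_rot": [0,0,0],"fingers": -1},
    {"slide": [0,0,0],"delta_rot": [0,0,0],"fingers": -1},
  ],
)

```text
time_s: 7.15
tcp_pos: [0.6968, -0.0527, 0.1359]
eef_rot: [179.9, -0.0, -96.9]
contact_force: [0.2, 0.1, -0.4]
gripper_width: 0.0468
gripper_force: 15.0
```

```bash
python3 - <<'E'
from m import *
go(case(.046,-.0655,.0225),-96.8)
c=r.capture("top");cv2.imwrite("pics/t2.png",np.hstack([cv2.resize(c["image"][140:280,210:350],None,fx=2.8,fy=2.8),cv2.resize(r.capture("side")["image"][150:290,260:400],None,fx=2.8,fy=2.8)]))
E
```

```text
now [ 0.6968 -0.0527  0.1359] [ 1.7989e+02 -3.0000e-02 -9.6850e+01] slide(first) [-0.002 -0.     0.756] slide(after turn) [-0.002  0.001  0.756] turn [ 0.024 -0.006 -0.012]
```

View pics/t2.png

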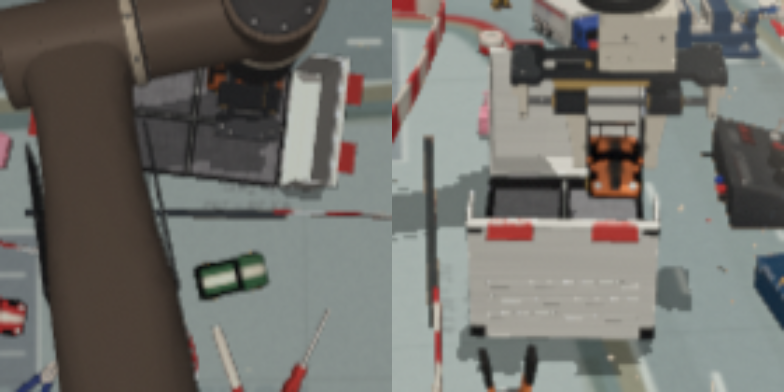

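The car is level over the far right bay. Lower, release and lift.

>>> play_rows(
  rows=[
    {"slide": [0,0,0.25],"delta_rot": [0,0,0],"fingers": -1},
    {"slide": [0,0,0.25],"delta_rot": [0,0,0],"fingers": -1},
    {"slide": [0,0,0.12],"delta_rot": [0,0,0],"fingers": -1},
    {"slide": [0,0,0.09],"delta_rot": [0,0,0],"fingers": -1},
    {"slide": [0,0,0.04],"delta_rot": [0,0,0],"fingers": -1},
    {"slide": [0,0,0],"delta_rot": [0,0,0],"fingers": -1},
    {"slide": [0,0,0],"delta_rot": [0,0,0],"fingers": -1},
  ],
)

```text
time_s: 8.12
tcp_pos: [0.6968, -0.0524, 0.0262]
eef_rot: [-179.9, 0.0, -96.8]
contact_force: [0.4, 0.3, -0.3]
gripper_width: 0.0464
gripper_force: 15.0
```

>>> play_rows(
  rows=[
    {"slide": [0,0,0],"delta_rot": [0,0,0],"fingers": 0.5},
    {"slide": [0,0,0],"delta_rot": [0,0,0],"fingers": 0.5},
    {"slide": [0,0,0],"delta_rot": [0,0,0],"fingers": 0.5},
    {"slide": [0,0,-0.1],"delta_rot": [0,0,0],"fingers": 0.5},
    {"slide": [0,0,-0.3],"delta_rot": [0,0,0],"fingers": 0.5},
    {"slide": [0,0,-0.4],"delta_rot": [0,0,0],"fingers": 1},
    {"slide": [0,0,-0.4],"delta_rot": [0,0,0],"fingers": 1},
  ],
)

```text
time_s: 9.0
tcp_pos: [0.696, -0.0525, 0.2082]
eef_rot: [-180.0, -0.0, -96.8]
contact_force: [1.3, 0.1, 0.4]
gripper_width: 0.0802
gripper_force: 0.0
```

```bash
python3 - <<'E'
from m import *
go([.437,-.030,.18],-78)
E
```

```text
now [ 0.696  -0.0525  0.2082] [-179.95   -0.    -96.81] slide(first) [0.055 1.732 0.187] slide(after turn) [-0.506  1.657  0.188] turn [-1.000e-02 -2.000e-03 -4.103e+00]
```

>>> play_rows(
  rows=[
    {"slide": [0.01,0.3,0],"delta_rot": [0,0,0],"fingers": 1},
    {"slide": [0.01,0.36,0],"delta_rot": [0,0,0],"fingers": 1},
    {"slide": [0.01,0.36,0],"delta_rot": [0,0,0],"fingers": 1},
    {"slide": [0.01,0.36,0.1],"delta_rot": [0,0,0],"fingers": 1},
    {"slide": [0.015,0.352,0.087],"delta_rot": [0,0,-1],"fingers": 1},
    {"slide": [0,0,0],"delta_rot": [0,0,-1],"fingers": 1},
    {"slide": [0,0,0],"delta_rot": [0,0,-1],"fingers": 1},
    {"slide": [0,0,0],"delta_rot": [0,0,-1],"fingers": 1},
  ],
)

```text
time_s: 10.0
tcp_pos: [0.4374, -0.0297, 0.1784]
eef_rot: [-179.9, 0.0, -78.3]
contact_force: [-0.9, 0.6, 0.4]
gripper_width: 0.0879
gripper_force: 0.0
```

```bash
python3 - <<'E'
from m import *
s=r.capture("side");t=r.capture("top")
go([.437,-.030,.018],-78)
print("green expected side",proj(s,[.437,-.03,.035]),"red",proj(s,[.386,.309,.03]))
for n,l,h in(("green",(40,70,20),(85,255,200)),):
    hv=cv2.cvtColor(s["image"],cv2.COLOR_BGR2HSV)[210:280,200:270];m=cv2.inRange(hv,np.array(l),np.array(h))
    k=max(cv2.findContours(cv2.morphologyEx(m,cv2.MORPH_CLOSE,np.ones((7,7))),0,2)[0],key=cv2.contourArea);print(cv2.minAreaRect(k),cv2.contourArea(k))
cv2.imwrite("pics/s3.png",cv2.resize(np.vstack([s["image"][150:290,170:380],t["image"][140:280,170:380]]),None,fx=2.1,fy=2.1))
E
```

```text
now [ 0.4374 -0.0297  0.1782] [-1.799e+02  1.000e-02 -7.842e+01] slide(first) [1.000e-03 5.000e-03 1.068e+00] slide(after turn) [1.000e-03 3.000e-03 1.068e+00] turn [-0.022  0.002 -0.091]
green expected side [243.01394998 241.83253003] red [229.82430396 191.01741959]
((42.67924499511719, 36.377349853515625), (28.02155113220215, 18.131591796875), 74.05460357666016) 362.5
```

View pics/s3.png

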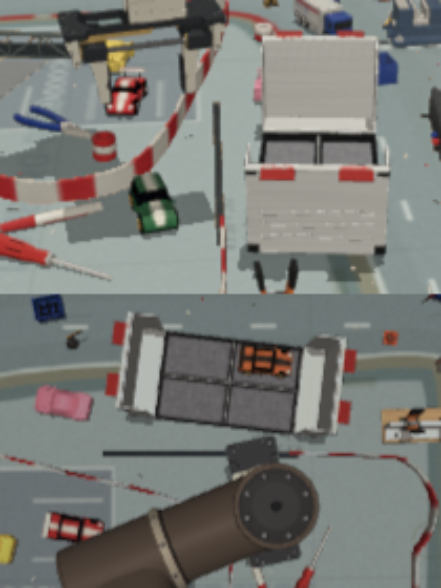

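Orange sits in the far right bay; green and red are unmoved. Grasping green.

>>> play_rows(
  rows=[
    {"slide": [0,0,0.25],"delta_rot": [0,0,0],"fingers": 1},
    {"slide": [0,0,0.3],"delta_rot": [0,0,0],"fingers": 1},
    {"slide": [0,0,0.3],"delta_rot": [0,0,0],"fingers": 1},
    {"slide": [0,0,0.218],"delta_rot": [0,0,0],"fingers": 1},
    {"slide": [0,0,0],"delta_rot": [0,0,0],"fingers": 1},
  ],
)

```text
time_s: 10.72
tcp_pos: [0.4358, -0.0304, 0.0156]
eef_rot: [179.7, -0.0, -78.6]
contact_force: [-0.2, 0.4, 0.6]
gripper_width: 0.0877
gripper_force: 0.0
```

>>> play_rows(
  rows=[
    {"slide": [0,0,0],"delta_rot": [0,0,0],"fingers": -1},
    {"slide": [0,0,0],"delta_rot": [0,0,0],"fingers": -1},
    {"slide": [0,0,0],"delta_rot": [0,0,0],"fingers": -1},
    {"slide": [0,0,0],"delta_rot": [0,0,0],"fingers": -1},
    {"slide": [0,0,0],"delta_rot": [0,0,0],"fingers": -1},
    {"slide": [0,0,0],"delta_rot": [0,0,0],"fingers": -1},
  ],
  squeeze=15,
)

```text
time_s: 11.48
tcp_pos: [0.4372, -0.0298, 0.0171]
eef_rot: [-180.0, -0.0, -78.5]
contact_force: [-1.3, 0.0, 3.9]
gripper_width: 0.0469
gripper_force: 15.0
```

```bash
python3 - <<'E'
from m import *
go(case(-.045,-.0655,.09),-96.8);go(case(-.045,.0655,.09),-96.8)
E
```

```text
now [ 0.4372 -0.0298  0.0171] [-179.99   -0.    -78.48] slide(first) [ 0.302 -1.088 -0.486] slide(after turn) [-0.055 -1.128 -0.486] turn [-1.000e-03 -0.000e+00  3.997e+00]
now [ 0.4372 -0.0298  0.0171] [-179.99   -0.    -78.48] slide(first) [-0.527 -1.363 -0.486] slide(after turn) [-0.928 -1.128 -0.486] turn [-1.000e-03 -0.000e+00  3.997e+00]
```

>>> play_rows(
  rows=[
    {"slide": [0,0,-0.2],"delta_rot": [0,0,0],"fingers": -1},
    {"slide": [0,0,-0.3],"delta_rot": [0,0,1],"fingers": -1},
    {"slide": [0,0,-0.1],"delta_rot": [0,0,1],"fingers": -1},
    {"slide": [0,0,0],"delta_rot": [0,0,1],"fingers": -1},
    {"slide": [0,0,0],"delta_rot": [0,0,1],"fingers": -1},
    {"slide": [-0.015,-0.3,0],"delta_rot": [0,0,0],"fingers": -1},
    {"slide": [-0.02,-0.35,0],"delta_rot": [0,0,0],"fingers": -1},
    {"slide": [-0.02,-0.3,0],"delta_rot": [0,0,0],"fingers": -1},
  ],
)

```text
time_s: 12.48
tcp_pos: [0.5813, -0.0387, 0.1064]
eef_rot: [180.0, -0.0, -96.8]
contact_force: [0.3, 0.5, -0.5]
gripper_width: 0.0467
gripper_force: 15.0
```

>>> play_rows(
  rows=[
    {"slide": [0,-0.178,0],"delta_rot": [0,0,0],"fingers": -1},
    {"slide": [0,0,0],"delta_rot": [0,0,0],"fingers": -1},
    {"slide": [0,0,0],"delta_rot": [0,0,0],"fingers": -1},
  ],
)

```text
time_s: 12.85
tcp_pos: [0.6052, -0.0418, 0.1061]
eef_rot: [179.9, -0.0, -96.8]
contact_force: [-0.1, -0.1, 1.0]
gripper_width: 0.0466
gripper_force: 15.0
```

```bash
python3 - <<'E'
from m import *
go(case(-.045,-.0655,.022),-96.8)
E
```

```text
now [ 0.6052 -0.0418  0.1061] [ 1.7991e+02 -2.0000e-02 -9.6840e+01] slide(first) [-0.002 -0.008  0.561] slide(after turn) [-0.002 -0.007  0.561] turn [ 0.02  -0.003 -0.009]
```

>>> play_rows(
  rows=[
    {"slide": [0,-0.008,0.2],"delta_rot": [0,0,0],"fingers": -1},
    {"slide": [0,0,0.18],"delta_rot": [0,0,0],"fingers": -1},
    {"slide": [0,0,0.1],"delta_rot": [0,0,0],"fingers": -1},
    {"slide": [0,0,0.06],"delta_rot": [0,0,0],"fingers": -1},
    {"slide": [0,0,0.021],"delta_rot": [0,0,0],"fingers": -1},
    {"slide": [0,0,0],"delta_rot": [0,0,0],"fingers": -1},
    {"slide": [0,0,0],"delta_rot": [0,0,0],"fingers": -1},
  ],
)

```text
time_s: 13.72
tcp_pos: [0.6078, -0.0417, 0.0234]
eef_rot: [-179.9, 0.0, -96.8]
contact_force: [0.9, -0.5, -0.7]
gripper_width: 0.0467
gripper_force: 15.0
```

>>> play_rows(
  rows=[
    {"slide": [0,0,0],"delta_rot": [0,0,0],"fingers": 0.4},
    {"slide": [0,0,0],"delta_rot": [0,0,0],"fingers": 0.4},
    {"slide": [0,0,0],"delta_rot": [0,0,0],"fingers": 0.4},
    {"slide": [0,0,-0.1],"delta_rot": [0,0,0],"fingers": 0.4},
    {"slide": [0,0,-0.3],"delta_rot": [0,0,0],"fingers": 0.4},
    {"slide": [0,0,-0.4],"delta_rot": [0,0,0],"fingers": 1},
    {"slide": [0,0,-0.35],"delta_rot": [0,0,0],"fingers": 1},
  ],
)

```text
time_s: 14.6
tcp_pos: [0.6075, -0.042, 0.1987]
eef_rot: [-179.9, 0.0, -96.8]
contact_force: [1.3, 0.2, 0.2]
gripper_width: 0.076
gripper_force: 0.0
```

```bash
python3 - <<'E'
from m import *
c=r.capture("top");q=car(c,"red");print(q)
go([.386,.309,.18],-100)
E
```

```text
(array([0.38629442, 0.30722492, 0.025     ]), np.float64(79.98567546942873), np.float64(0.04609194042215564), np.float64(0.09674465935284085))
now [ 0.6109 -0.0421  0.2067] [-1.793e+02  8.000e-02 -9.673e+01] slide(first) [-2.149  1.766  0.16 ] slide(after turn) [-2.045  1.883  0.178] turn [-0.152  0.022  0.713]
```

>>> play_rows(
  rows=[
    {"slide": [0,0.35,0],"delta_rot": [0,0,0],"fingers": 1},
    {"slide": [0,0.35,0],"delta_rot": [0,0,0],"fingers": 1},
    {"slide": [0,0.35,0],"delta_rot": [0,0,0],"fingers": 1},
    {"slide": [-0.2,0.33,0],"delta_rot": [0,0,0],"fingers": 1},
    {"slide": [-0.37,0.3,0],"delta_rot": [0,0,0],"fingers": 1},
    {"slide": [-0.4,0.1,0],"delta_rot": [0,0,0],"fingers": 1},
    {"slide": [-0.4,0,0],"delta_rot": [0,0,0],"fingers": 1},
    {"slide": [-0.4,0,0],"delta_rot": [0,0,0.7],"fingers": 1},
  ],
)

```text
time_s: 15.65
tcp_pos: [0.3783, 0.2482, 0.1967]
eef_rot: [-179.9, 0.2, -100.0]
contact_force: [0.8, 0.1, 0.9]
gripper_width: 0.088
gripper_force: 0.0
```

>>> play_rows(
  rows=[
    {"slide": [-0.35,0,0],"delta_rot": [0,0,0],"fingers": 1},
    {"slide": [0,0,0],"delta_rot": [0,0,0],"fingers": 1},
    {"slide": [0,0,0],"delta_rot": [0,0,0],"fingers": 1},
  ],
)

```text
time_s: 16.02
tcp_pos: [0.3873, 0.2973, 0.1953]
eef_rot: [180.0, -0.0, -100.0]
contact_force: [-0.0, -0.5, 0.9]
gripper_width: 0.0877
gripper_force: 0.0
```

```bash
python3 - <<'E'
from m import *
s=r.capture("side");t=r.capture("top")
go([.386,.309,.018],-100)
cv2.imwrite("pics/s4.png",cv2.resize(np.vstack([s["image"][130:270,170:380],t["image"][140:280,170:380]]),None,fx=2.1,fy=2.1))
E
```

```text
now [0.3875 0.2967 0.1956] [-1.8000e+02  2.0000e-02 -1.0006e+02] slide(first) [-0.079  0.024  1.184] slide(after turn) [-0.079  0.024  1.184] turn [-0.001  0.004 -0.013]
```

View pics/s4.png

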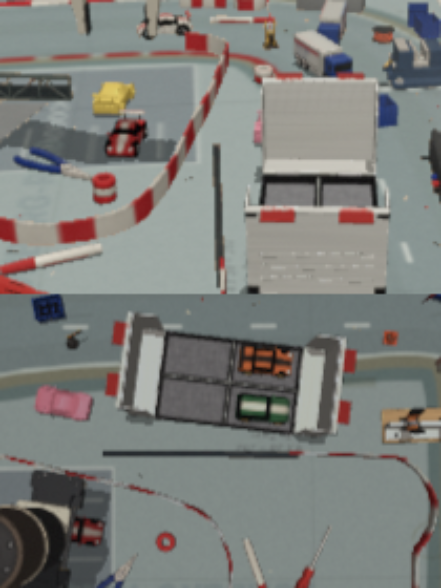

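Green and orange sit in the right-hand bays, and red is unmoved. Grasping red.

>>> play_rows(
  rows=[
    {"slide": [-0.07,0.024,0.3],"delta_rot": [0,0,0],"fingers": 1},
    {"slide": [0,0,0.35],"delta_rot": [0,0,0],"fingers": 1},
    {"slide": [0,0,0.35],"delta_rot": [0,0,0],"fingers": 1},
    {"slide": [0,0,0.184],"delta_rot": [0,0,0],"fingers": 1},
    {"slide": [0,0,0],"delta_rot": [0,0,0],"fingers": 1},
  ],
)

```text
time_s: 16.75
tcp_pos: [0.3853, 0.3065, 0.0165]
eef_rot: [179.9, -0.2, -100.1]
contact_force: [0.1, -0.2, 1.0]
gripper_width: 0.0876
gripper_force: 0.0
```

>>> play_rows(
  rows=[
    {"slide": [0,0,0],"delta_rot": [0,0,0],"fingers": -1},
    {"slide": [0,0,0],"delta_rot": [0,0,0],"fingers": -1},
    {"slide": [0,0,0],"delta_rot": [0,0,0],"fingers": -1},
    {"slide": [0,0,0],"delta_rot": [0,0,0],"fingers": -1},
    {"slide": [0,0,0],"delta_rot": [0,0,0],"fingers": -1},
    {"slide": [0,0,0],"delta_rot": [0,0,0],"fingers": -1},
  ],
  squeeze=15,
)

```text
time_s: 17.5
tcp_pos: [0.3861, 0.3087, 0.0178]
eef_rot: [-180.0, 0.0, -100.0]
contact_force: [-0.5, 0.6, 4.2]
gripper_width: 0.0462
gripper_force: 15.0
```

```bash
python3 - <<'E'
from m import *
go(case(.043,.0655,.12),-96.8);go(case(-.045,.0655,.12),-96.8)
E
```

```text
now [0.3861 0.3087 0.0178] [-1.7999e+02  1.0000e-02 -1.0001e+02] slide(first) [ 1.14  -2.389 -0.681] slide(after turn) [ 1.272 -2.321 -0.681] turn [-0.002  0.003 -0.701]
now [0.3861 0.3087 0.0178] [-1.7999e+02  1.0000e-02 -1.0001e+02] slide(first) [ 1.173 -1.803 -0.681] slide(after turn) [ 1.272 -1.734 -0.681] turn [-0.002  0.003 -0.701]
```

>>> play_rows(
  rows=[
    {"slide": [0,0,-0.25],"delta_rot": [0,0,0],"fingers": -1},
    {"slide": [0,0,-0.35],"delta_rot": [0,0,-0.7],"fingers": -1},
    {"slide": [0.2,0,-0.08],"delta_rot": [0,0,0],"fingers": -1},
    {"slide": [0.35,0,0],"delta_rot": [0,0,0],"fingers": -1},
    {"slide": [0.35,0,0],"delta_rot": [0,0,0],"fingers": -1},
    {"slide": [0.372,0,0],"delta_rot": [0,0,0],"fingers": -1},
    {"slide": [0,-0.25,0],"delta_rot": [0,0,0],"fingers": -1},
    {"slide": [0,-0.35,0],"delta_rot": [0,0,0],"fingers": -1},
  ],
)

```text
time_s: 18.5
tcp_pos: [0.4532, 0.1078, 0.1203]
eef_rot: [-179.9, 0.1, -96.8]
contact_force: [0.4, 3.1, -0.0]
gripper_width: 0.0471
gripper_force: 15.0
```

>>> play_rows(
  rows=[
    {"slide": [0,-0.35,0],"delta_rot": [0,0,0],"fingers": -1},
    {"slide": [0,-0.35,0],"delta_rot": [0,0,0],"fingers": -1},
    {"slide": [0,-0.3,0],"delta_rot": [0,0,0],"fingers": -1},
    {"slide": [0,-0.134,0],"delta_rot": [0,0,0],"fingers": -1},
    {"slide": [0,0,0],"delta_rot": [0,0,0],"fingers": -1},
    {"slide": [0,0,0],"delta_rot": [0,0,0],"fingers": -1},
  ],
)

```text
time_s: 19.25
tcp_pos: [0.6205, 0.0881, 0.119]
eef_rot: [179.9, -0.0, -96.8]
contact_force: [0.2, 0.6, -1.4]
gripper_width: 0.0466
gripper_force: 15.0
```

```bash
python3 - <<'E'
from m import *
go(case(-.043,.0645,.023),-96.8)
E
```

```text
now [0.6205 0.0881 0.119 ] [ 1.7992e+02 -3.0000e-02 -9.6830e+01] slide(first) [ 0.003 -0.022  0.64 ] slide(after turn) [ 0.004 -0.021  0.64 ] turn [ 0.018 -0.006 -0.007]
```

>>> play_rows(
  rows=[
    {"slide": [0,-0.02,0.25],"delta_rot": [0,0,0],"fingers": -1},
    {"slide": [0,0,0.2],"delta_rot": [0,0,0],"fingers": -1},
    {"slide": [0,0,0.1],"delta_rot": [0,0,0],"fingers": -1},
    {"slide": [0,0,0.07],"delta_rot": [0,0,0],"fingers": -1},
    {"slide": [0,0,0.02],"delta_rot": [0,0,0],"fingers": -1},
    {"slide": [0,0,0],"delta_rot": [0,0,0],"fingers": -1},
    {"slide": [0,0,0],"delta_rot": [0,0,0],"fingers": -1},
  ],
)

```text
time_s: 20.12
tcp_pos: [0.6251, 0.0881, 0.0245]
eef_rot: [-179.9, 0.0, -96.8]
contact_force: [0.5, -0.3, -0.3]
gripper_width: 0.0467
gripper_force: 15.0
```

>>> play_rows(
  rows=[
    {"slide": [0,0,0],"delta_rot": [0,0,0],"fingers": 0.4},
    {"slide": [0,0,0],"delta_rot": [0,0,0],"fingers": 0.4},
    {"slide": [0,0,0],"delta_rot": [0,0,0],"fingers": 0.4},
    {"slide": [0,0,-0.1],"delta_rot": [0,0,0],"fingers": 0.4},
    {"slide": [0,0,-0.3],"delta_rot": [0,0,0],"fingers": 0.4},
    {"slide": [0,0,-0.4],"delta_rot": [0,0,0],"fingers": -1},
    {"slide": [0,0,-0.4],"delta_rot": [0,0,0],"fingers": -1},
    {"slide": [0,0,-0.4],"delta_rot": [0,0,0],"fingers": -1},
  ],
)

```text
time_s: 21.12
tcp_pos: [0.6242, 0.0877, 0.2671]
eef_rot: [-179.9, 0.0, -96.8]
contact_force: [1.2, 0.4, 0.2]
gripper_width: 0.0372
gripper_force: 0.0
```

```bash
python3 - <<'E'
from m import *
go(case(0,-.232,.30),-96.8);go(case(0,.232,.30),-96.8);
E
```

```text
now [0.6242 0.0877 0.2671] [-1.7993e+02  3.0000e-02 -9.6810e+01] slide(first) [ 1.98  -0.284 -0.22 ] slide(after turn) [ 1.98  -0.283 -0.219] turn [-0.016  0.007 -0.003]
now [0.6242 0.0877 0.2671] [-1.7993e+02  3.0000e-02 -9.6810e+01] slide(first) [-1.114 -0.283 -0.218] slide(after turn) [-1.113 -0.283 -0.219] turn [-0.016  0.007 -0.003]
```

>>> play_rows(
  rows=[
    {"slide": [0,-0.14,-0.2],"delta_rot": [0,0,0],"fingers": -1},
    {"slide": [-0.2,-0.143,0],"delta_rot": [0,0,0],"fingers": -1},
    {"slide": [-0.35,0,0],"delta_rot": [0,0,0],"fingers": -1},
    {"slide": [-0.35,0,0],"delta_rot": [0,0,0],"fingers": -1},
    {"slide": [-0.3,0,0],"delta_rot": [0,0,0],"fingers": -1},
    {"slide": [0,0,0],"delta_rot": [0,0,0],"fingers": -1},
    {"slide": [0,0,0],"delta_rot": [0,0,0],"fingers": -1},
  ],
)

```text
time_s: 22.0
tcp_pos: [0.6879, 0.2615, 0.2943]
eef_rot: [-180.0, -0.0, -96.8]
contact_force: [0.1, 0.1, 0.8]
gripper_width: 0.0003
gripper_force: 0.0
```

```bash
python3 - <<'E'
from m import *
go(case(0,.245,.113),-96.8)
s=r.capture("side");t=r.capture("top")
cv2.imwrite("pics/s5.png",cv2.resize(np.vstack([s["image"][130:270,220:430],t["image"][120:260,200:410]]),None,fx=2.1,fy=2.1))
E
```

```text
now [0.6879 0.2615 0.2943] [-179.99   -0.    -96.79] slide(first) [1.000e-03 1.000e-03 1.208e+00] slide(after turn) [1.000e-03 1.000e-03 1.208e+00] turn [-0.003 -0.001  0.003]
```

View pics/s5.png

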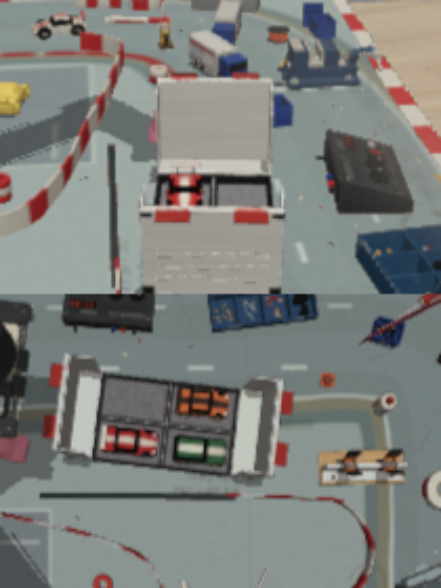

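All three cars are in their own bays. Now closing the left half.

>>> play_rows(
  rows=[
    {"slide": [0,0,0.3],"delta_rot": [0,0,0],"fingers": -1},
    {"slide": [0,0,0.35],"delta_rot": [0,0,0],"fingers": -1},
    {"slide": [0,0,0.35],"delta_rot": [0,0,0],"fingers": -1},
    {"slide": [0,0,0.208],"delta_rot": [0,0,0],"fingers": -1},
    {"slide": [0.13,0,0],"delta_rot": [0,0,0],"fingers": -1},
    {"slide": [0.13,0,0],"delta_rot": [0,0,0],"fingers": -1},
    {"slide": [0.13,0,0],"delta_rot": [0,0,0],"fingers": -1},
    {"slide": [0,0,0],"delta_rot": [0,0,0],"fingers": -1},
  ],
)

```text
time_s: 23.1
tcp_pos: [0.6816, 0.2017, 0.1144]
eef_rot: [-179.9, 0.1, -96.9]
contact_force: [0.4, -0.2, -0.2]
gripper_width: 0.0003
gripper_force: 0.0
```

>>> play_rows(
  rows=[
    {"slide": [0.057,0,-0.02],"delta_rot": [0,0,0],"fingers": -1},
    {"slide": [0.058,0,-0.023],"delta_rot": [0,0,0],"fingers": -1},
    {"slide": [0.06,0,-0.012],"delta_rot": [0,0,0],"fingers": -1},
    {"slide": [0.06,0,-0.01],"delta_rot": [0,0,0],"fingers": -1},
    {"slide": [0.061,0,0],"delta_rot": [0,0,0],"fingers": -1},
    {"slide": [0.061,0,0],"delta_rot": [0,0,0],"fingers": -1},
    {"slide": [0.06,0,0.008],"delta_rot": [0,0,0],"fingers": -1},
    {"slide": [0.06,0,0.012],"delta_rot": [0,0,0],"fingers": -1},
  ],
)

```text
time_s: 24.1
tcp_pos: [0.6725, 0.1318, 0.119]
eef_rot: [180.0, -0.0, -96.8]
contact_force: [-0.1, 1.3, -0.0]
gripper_width: 0.0003
gripper_force: 0.6
```

>>> play_rows(
  rows=[
    {"slide": [0.058,0,0.018],"delta_rot": [0,0,0],"fingers": -1},
    {"slide": [0.057,0,0.023],"delta_rot": [0,0,0],"fingers": -1},
    {"slide": [0.055,0,0.028],"delta_rot": [0,0,0],"fingers": -1},
    {"slide": [0.052,0,0.032],"delta_rot": [0,0,0],"fingers": -1},
    {"slide": [0.049,0,0.038],"delta_rot": [0,0,0],"fingers": -1},
    {"slide": [0.045,0,0.04],"delta_rot": [0,0,0],"fingers": -1},
    {"slide": [0.04,0,0.046],"delta_rot": [0,0,0],"fingers": -1},
    {"slide": [0.039,0,0.047],"delta_rot": [0,0,0],"fingers": -1},
  ],
)

```text
time_s: 25.1
tcp_pos: [0.6655, 0.0732, 0.0779]
eef_rot: [180.0, -0.0, -96.8]
contact_force: [-0.2, 1.1, -0.1]
gripper_width: 0.0005
gripper_force: 0.3
```

```bash
python3 - <<'E'
from m import *
go(case(0,.0465,.0625),-96.8)
s=r.capture("side");cv2.imwrite("pics/s6.png",cv2.resize(s["image"][130:270,220:430],None,fx=2.1,fy=2.1))
E
```

```text
now [0.6655 0.0732 0.0779] [180.    -0.   -96.82] slide(first) [0.06  0.002 0.102] slide(after turn) [0.06  0.002 0.102] turn [ 0.001 -0.001 -0.005]
```

View pics/s6.png

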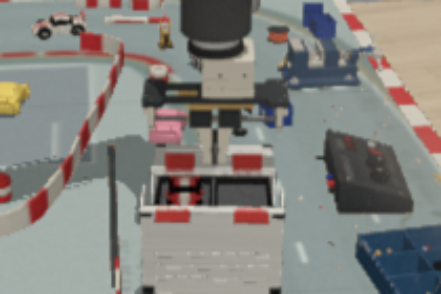

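The left half follows the fingers and is nearly shut. Pressing it home.

>>> play_rows(
  rows=[
    {"slide": [0.03,0,0.05],"delta_rot": [0,0,0],"fingers": -1},
    {"slide": [0.02,0,0.05],"delta_rot": [0,0,0],"fingers": -1},
    {"slide": [0,0,0.015],"delta_rot": [0,0,0],"fingers": -1},
    {"slide": [0,0,0],"delta_rot": [0,0,0],"fingers": -1},
    {"slide": [0,0,0],"delta_rot": [0,0,0],"fingers": -1},
  ],
)

```text
time_s: 25.78
tcp_pos: [0.6649, 0.066, 0.0632]
eef_rot: [-179.9, -0.0, -96.8]
contact_force: [-6.6, -0.1, 16.9]
gripper_width: 0.0006
gripper_force: 8.2
```

```bash
python3 - <<'E'
from m import *
go(case(0,-.245,.30),-96.8)
E
```

```text
now [0.6649 0.066  0.0632] [-1.7993e+02 -1.0000e-02 -9.6770e+01] slide(first) [ 1.955  0.002 -1.578] slide(after turn) [ 1.955  0.003 -1.579] turn [-0.015 -0.003  0.006]
```

>>> play_rows(
  rows=[
    {"slide": [0,0,-0.3],"delta_rot": [0,0,0],"fingers": -1},
    {"slide": [0,0,-0.4],"delta_rot": [0,0,0],"fingers": -1},
    {"slide": [0,0,-0.4],"delta_rot": [0,0,0],"fingers": -1},
    {"slide": [0,0,-0.4],"delta_rot": [0,0,0],"fingers": -1},
    {"slide": [0.25,0,-0.08],"delta_rot": [0,0,0],"fingers": -1},
    {"slide": [0.4,0,0],"delta_rot": [0,0,0],"fingers": -1},
    {"slide": [0.4,0,0],"delta_rot": [0,0,0],"fingers": -1},
    {"slide": [0.4,0,0],"delta_rot": [0,0,0],"fingers": -1},
  ],
)

```text
time_s: 26.78
tcp_pos: [0.6385, -0.1513, 0.2978]
eef_rot: [-180.0, 0.0, -96.8]
contact_force: [0.7, -0.3, -0.1]
gripper_width: 0.0003
gripper_force: 0.0
```

>>> play_rows(
  rows=[
    {"slide": [0.35,0,0],"delta_rot": [0,0,0],"fingers": -1},
    {"slide": [0.155,0,0],"delta_rot": [0,0,0],"fingers": -1},
    {"slide": [0,0,0],"delta_rot": [0,0,0],"fingers": -1},
    {"slide": [0,0,0],"delta_rot": [0,0,0],"fingers": -1},
  ],
)

```text
time_s: 27.28
tcp_pos: [0.6301, -0.2242, 0.2978]
eef_rot: [180.0, 0.0, -96.8]
contact_force: [0.2, 0.0, -1.2]
gripper_width: 0.0007
gripper_force: 0.0
```

```bash
python3 - <<'E'
from m import *
go(case(0,-.245,.113),-96.8)
E
```

```text
now [ 0.6301 -0.2242  0.2978] [ 1.7999e+02  2.0000e-02 -9.6790e+01] slide(first) [0.007 0.002 1.232] slide(after turn) [0.007 0.002 1.232] turn [0.002 0.004 0.001]
```

>>> play_rows(
  rows=[
    {"slide": [0,0,0.3],"delta_rot": [0,0,0],"fingers": -1},
    {"slide": [0,0,0.35],"delta_rot": [0,0,0],"fingers": -1},
    {"slide": [0,0,0.35],"delta_rot": [0,0,0],"fingers": -1},
    {"slide": [0,0,0.23],"delta_rot": [0,0,0],"fingers": -1},
    {"slide": [-0.13,0,0],"delta_rot": [0,0,0],"fingers": -1},
    {"slide": [-0.13,0,0],"delta_rot": [0,0,0],"fingers": -1},
    {"slide": [-0.13,0,0],"delta_rot": [0,0,0],"fingers": -1},
    {"slide": [0,0,0],"delta_rot": [0,0,0],"fingers": -1},
  ],
)

```text
time_s: 28.28
tcp_pos: [0.638, -0.1646, 0.1153]
eef_rot: [-179.8, 0.0, -96.7]
contact_force: [0.9, -0.5, 0.1]
gripper_width: 0.0004
gripper_force: 0.0
```

>>> play_rows(
  rows=[
    {"slide": [-0.057,0,-0.02],"delta_rot": [0,0,0],"fingers": -1},
    {"slide": [-0.058,0,-0.023],"delta_rot": [0,0,0],"fingers": -1},
    {"slide": [-0.06,0,-0.012],"delta_rot": [0,0,0],"fingers": -1},
    {"slide": [-0.06,0,-0.01],"delta_rot": [0,0,0],"fingers": -1},
    {"slide": [-0.061,0,0],"delta_rot": [0,0,0],"fingers": -1},
    {"slide": [-0.061,0,0],"delta_rot": [0,0,0],"fingers": -1},
    {"slide": [-0.06,0,0.008],"delta_rot": [0,0,0],"fingers": -1},
    {"slide": [-0.06,0,0.012],"delta_rot": [0,0,0],"fingers": -1},
  ],
)

```text
time_s: 29.28
tcp_pos: [0.6457, -0.0951, 0.1206]
eef_rot: [-180.0, 0.0, -96.8]
contact_force: [-1.3, -1.3, 2.9]
gripper_width: 0.0004
gripper_force: 1.3
```

>>> play_rows(
  rows=[
    {"slide": [-0.058,0,0.018],"delta_rot": [0,0,0],"fingers": -1},
    {"slide": [-0.057,0,0.023],"delta_rot": [0,0,0],"fingers": -1},
    {"slide": [-0.055,0,0.028],"delta_rot": [0,0,0],"fingers": -1},
    {"slide": [-0.052,0,0.032],"delta_rot": [0,0,0],"fingers": -1},
    {"slide": [-0.049,0,0.038],"delta_rot": [0,0,0],"fingers": -1},
    {"slide": [-0.045,0,0.04],"delta_rot": [0,0,0],"fingers": -1},
    {"slide": [-0.04,0,0.046],"delta_rot": [0,0,0],"fingers": -1},
    {"slide": [-0.039,0,0.047],"delta_rot": [0,0,0],"fingers": -1},
  ],
)

```text
time_s: 30.28
tcp_pos: [0.6523, -0.0367, 0.0789]
eef_rot: [180.0, -0.0, -96.8]
contact_force: [1.1, 0.9, 1.9]
gripper_width: 0.0005
gripper_force: 0.4
```

>>> play_rows(
  rows=[
    {"slide": [-0.03,0,0.05],"delta_rot": [0,0,0],"fingers": -1},
    {"slide": [-0.02,0,0.05],"delta_rot": [0,0,0],"fingers": -1},
    {"slide": [0,0,0.014],"delta_rot": [0,0,0],"fingers": -1},
    {"slide": [0,0,0],"delta_rot": [0,0,0],"fingers": -1},
    {"slide": [0,0,0],"delta_rot": [0,0,0],"fingers": -1},
  ],
)

```text
time_s: 30.9
tcp_pos: [0.6531, -0.0291, 0.0633]
eef_rot: [-180.0, 0.0, -96.8]
contact_force: [-3.6, 3.9, 9.5]
gripper_width: 0.0004
gripper_force: 4.7
```

```bash
python3 - <<'E'
from m import *
go([.575,-.34,.3],-90)
E
```

```text
now [ 0.6531 -0.0291  0.0633] [-1.7999e+02  2.0000e-02 -9.6800e+01] slide(first) [ 2.119  0.271 -1.579] slide(after turn) [ 2.072  0.521 -1.578] turn [-0.002  0.005 -1.484]
```

>>> play_rows(
  rows=[
    {"slide": [0,0,-0.3],"delta_rot": [0,0,0],"fingers": -1},
    {"slide": [0,0,-0.4],"delta_rot": [0,0,0],"fingers": -1},
    {"slide": [0,0,-0.4],"delta_rot": [0,0,0],"fingers": -1},
    {"slide": [0,0.2,-0.4],"delta_rot": [0,0,0],"fingers": 1},
    {"slide": [0,0.4,0],"delta_rot": [0,0,-0.75],"fingers": 1},
    {"slide": [0,0.4,0],"delta_rot": [0,0,-0.73],"fingers": 1},
    {"slide": [0,0.4,0],"delta_rot": [0,0,0],"fingers": 1},
    {"slide": [0,0.2,0],"delta_rot": [0,0,0],"fingers": 1},
  ],
)

```text
time_s: 31.9
tcp_pos: [0.4132, -0.0161, 0.2832]
eef_rot: [-180.0, 0.0, -90.0]
contact_force: [0.8, -0.4, 0.3]
gripper_width: 0.0451
gripper_force: 0.0
```

```bash
python3 - <<'E'
from m import *
s=r.capture("side");t=r.capture("top");np.save("c.npy",[s,t],allow_pickle=True)
cv2.imwrite("pics/s7.png",np.hstack([cv2.resize(s["image"][190:350,270:370],None,fx=3.7,fy=3.7,interpolation=2),cv2.resize(t["image"][140:220,290:400],None,fx=3.7,fy=3.7,interpolation=2).copy() if 0 else cv2.copyMakeBorder(cv2.resize(t["image"][140:220,230:400],None,fx=2.5,fy=2.5,interpolation=2),0,392,0,0,0)]))
for X in (case(-.045,0,.091),case(.045,0,.091)):print(X,proj(s,X),proj(t,X))
go([.575,-.34,.3],-90)
E
```

```text
[0.61401655 0.02342818 0.091     ] [305.46273764 211.70626029] [278.16729914 190.98285114]
[0.70338345 0.01277182 0.091     ] [337.73719103 211.99339091] [280.81125983 167.36238945]
now [ 0.4133 -0.016   0.2838] [-1.7992e+02  7.0000e-02 -9.0000e+01] slide(first) [ 2.16  -1.078 -0.109] slide(after turn) [ 2.16  -1.078 -0.108] turn [-0.017  0.016 -0.   ]
```

View pics/s7.png

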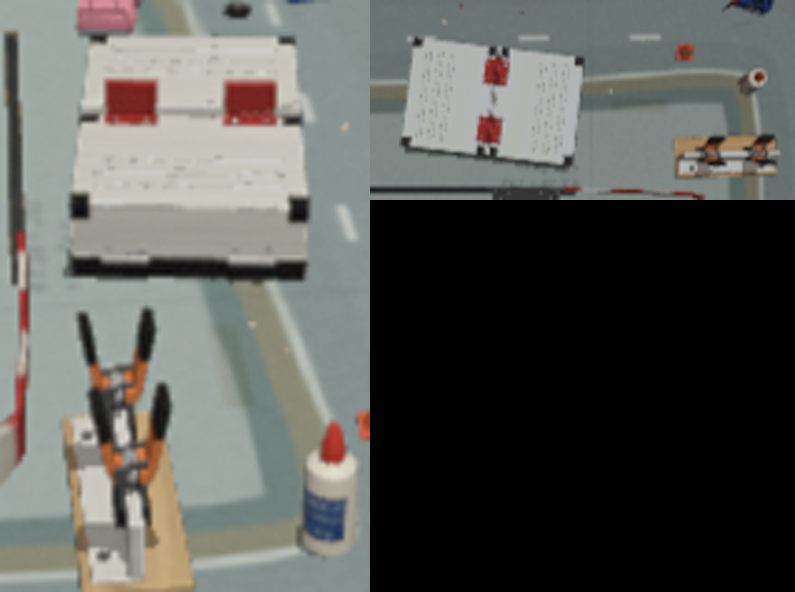

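Lid is shut: the tab tops at side px (305,212) and (338,212) match the prediction within half a pixel. Clamp pins are at side px about (305,314) and (302,293), and at top px about (366,201) and (385,200).

```bash
python3 - <<'E'
from m import *
s,t=np.load("c.npy",allow_pickle=True)
A,B=(301.6,292.7),(305.4,313.8);a,b=(366,200.8),(385.2,200)
for p,q in((A,a),(B,b)):print("side z.064",ray(s,*p,.064).round(4),"top z.064",ray(t,*q,.064).round(4),"tri",tri(s,p,t,q).round(4))
# handles: black tops (z~.112) in side crops
for u,v in((81,312),(148,312),(96,390),(162,385)):print("top of handle",ray(s,270+u/3.7,190+v/3.7,.112).round(4))
# orange blobs in top
hv=cv2.cvtColor(cv2.resize(t["image"][185:215,345:400],None,fx=6,fy=6,interpolation=2),cv2.COLOR_BGR2HSV)
m=cv2.inRange(hv,np.array((0,0,0)),np.array((180,255,60)))
n,l,st,ce=cv2.connectedComponentsWithStats(m)
for i in range(1,n):
    if st[i,4]>60:
        b=st[i];print("dark",ray(t,345+(ce[i][0]-2.5)/6,185+(ce[i][1]-2.5)/6,.10).round(4),b)
# strip ends (aluminium top edge) 
E
```

```text
side z.064 [ 0.5758 -0.3108  0.064 ] top z.064 [ 0.5768 -0.3118  0.064 ] tri [ 0.5762 -0.3116  0.0646]
side z.064 [ 0.5779 -0.3846  0.064 ] top z.064 [ 0.5793 -0.3853  0.064 ] tri [ 0.5785 -0.3851  0.0645]
top of handle [ 0.5551 -0.3062  0.112 ]
top of handle [ 0.5949 -0.3098  0.112 ]
top of handle [ 0.5587 -0.3826  0.112 ]
top of handle [ 0.596  -0.3812  0.112 ]
dark [ 0.5942 -0.3837  0.1   ] [236  54  43  21 608]
dark [ 0.593 -0.31   0.1  ] [120  59  39  17 512]
dark [ 0.5797 -0.3595  0.1   ] [211  85  15   6  67]
dark [ 0.5649 -0.3589  0.1   ] [212 107  12   8  75]
dark [ 0.5641 -0.2886  0.1   ] [ 97 109  16  10 119]
dark [ 0.5598 -0.3117  0.1   ] [122 109  38  17 374]
dark [ 0.5599 -0.3845  0.1   ] [239 112  44  16 392]
```

>>> play_rows(
  rows=[
    {"slide": [0.3,-0.15,0],"delta_rot": [0,0,0],"fingers": 1},
    {"slide": [0.35,-0.2,0],"delta_rot": [0,0,0],"fingers": 1},
    {"slide": [0.35,-0.2,0],"delta_rot": [0,0,0],"fingers": 1},
    {"slide": [0.35,-0.2,0],"delta_rot": [0,0,0],"fingers": 1},
    {"slide": [0.35,-0.2,0.1],"delta_rot": [0,0,0],"fingers": 1},
    {"slide": [0.267,-0.14,0.2],"delta_rot": [0,0,0],"fingers": 1},
    {"slide": [0,0,0.26],"delta_rot": [0,0,0],"fingers": 1},
    {"slide": [0,0,0],"delta_rot": [0,0,0],"fingers": 1},
  ],
)

```text
time_s: 33.0
tcp_pos: [0.5773, -0.3109, 0.1946]
eef_rot: [179.5, 0.1, -90.1]
contact_force: [0.2, 1.3, 0.6]
gripper_width: 0.0878
gripper_force: 0.0
```

```bash
python3 - <<'E'
from m import *
go([.5765,-.311,.073],-89.5)
E
```

```text
now [ 0.5773 -0.3109  0.1946] [ 1.7953e+02  1.4000e-01 -9.0130e+01] slide(first) [ 0.003 -0.001  0.811] slide(after turn) [0.001 0.005 0.811] turn [ 0.101  0.032 -0.138]
```

>>> play_rows(
  rows=[
    {"slide": [0,0,0.25],"delta_rot": [0,0,-0.13],"fingers": 1},
    {"slide": [0,0,0.25],"delta_rot": [0,0,0],"fingers": 1},
    {"slide": [0,0,0.2],"delta_rot": [0,0,0],"fingers": 1},
    {"slide": [0,0,0.111],"delta_rot": [0,0,0],"fingers": 1},
    {"slide": [0,0,0],"delta_rot": [0,0,0],"fingers": 1},
    {"slide": [0,0,0],"delta_rot": [0,0,0],"fingers": 1},
  ],
)

```text
time_s: 33.75
tcp_pos: [0.5805, -0.311, 0.0795]
eef_rot: [-179.9, -0.1, -89.4]
contact_force: [0.6, 0.7, 1.3]
gripper_width: 0.0876
gripper_force: 0.0
```

>>> play_rows(
  rows=[
    {"slide": [0,0,0],"delta_rot": [0,0,0],"fingers": -1},
    {"slide": [0,0,0],"delta_rot": [0,0,0],"fingers": -1},
    {"slide": [0,0,0],"delta_rot": [0,0,0],"fingers": -1},
    {"slide": [0,0,0],"delta_rot": [0,0,0],"fingers": -1},
    {"slide": [0,0,0],"delta_rot": [0,0,0],"fingers": -1},
    {"slide": [0,0,0],"delta_rot": [0,0,0],"fingers": -1},
    {"slide": [0,0,0],"delta_rot": [0,0,0],"fingers": -1},
  ],
  squeeze=30,
)

```text
time_s: 34.62
tcp_pos: [0.5779, -0.3113, 0.0796]
eef_rot: [179.9, -0.1, -89.4]
contact_force: [-10.2, 0.4, 16.9]
gripper_width: 0.0284
gripper_force: 30.0
```

```bash
python3 - <<'E'
from m import *
go(case(.045,0,.25),-6.8)
s=r.capture("side");cv2.imwrite("pics/s8.png",cv2.resize(s["image"][200:350,230:390],None,fx=4,fy=4,interpolation=2))
E
```

```text
now [ 0.5779 -0.3113  0.0796] [ 1.7987e+02 -6.0000e-02 -8.9410e+01] slide(first) [-2.151 -0.856 -1.14 ] slide(after turn) [ 0.575 -2.244 -1.136] turn [ 3.3000e-02  1.1000e-02 -1.8022e+01]
```

View pics/s8.png

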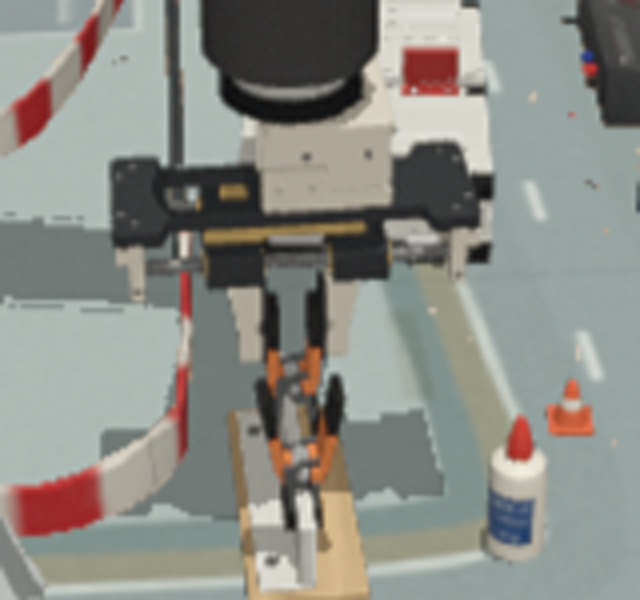

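>>> play_rows(
  rows=[
    {"slide": [0,0,-0.05],"delta_rot": [0,0,0],"fingers": -1},
    {"slide": [0,0,-0.15],"delta_rot": [0,0,0],"fingers": -1},
    {"slide": [0,0,-0.3],"delta_rot": [0,0,0],"fingers": -1},
    {"slide": [0,0,-0.35],"delta_rot": [0,0,0],"fingers": -1},
    {"slide": [-0.15,-0.1,-0.29],"delta_rot": [0,0,0],"fingers": -1},
    {"slide": [-0.3,-0.15,0],"delta_rot": [0,0,0],"fingers": -1},
    {"slide": [-0.35,-0.15,0],"delta_rot": [0,0,0],"fingers": -1},
    {"slide": [-0.35,-0.15,0],"delta_rot": [0,0,0],"fingers": -1},
  ],
)

```text
time_s: 35.67
tcp_pos: [0.6612, -0.1356, 0.2488]
eef_rot: [-179.9, 0.0, -89.5]
contact_force: [0.7, -0.4, -0.8]
gripper_width: 0.0284
gripper_force: 29.9
```

>>> play_rows(
  rows=[
    {"slide": [-0.35,-0.15,0],"delta_rot": [0,0,0],"fingers": -1},
    {"slide": [-0.35,-0.15,0],"delta_rot": [0,0,0],"fingers": -1},
    {"slide": [-0.3,0,0],"delta_rot": [0,0,0],"fingers": -1},
    {"slide": [0,0,0],"delta_rot": [0,0,-1],"fingers": -1},
    {"slide": [0,0,0],"delta_rot": [0,0,-1],"fingers": -1},
    {"slide": [0,0,0],"delta_rot": [0,0,-1],"fingers": -1},
    {"slide": [0,0,0],"delta_rot": [0,0,-1],"fingers": -1},
    {"slide": [0,0,0],"delta_rot": [0,0,-1],"fingers": -1},
  ],
)

```text
time_s: 36.67
tcp_pos: [0.7042, 0.0135, 0.2485]
eef_rot: [-180.0, 0.0, -66.4]
contact_force: [0.2, 0.2, -1.4]
gripper_width: 0.0281
gripper_force: 29.9
```

>>> play_rows(
  rows=[
    {"slide": [0,0,0],"delta_rot": [0,0,-1],"fingers": -1},
    {"slide": [0,0,0],"delta_rot": [0,0,-1],"fingers": -1},
    {"slide": [0,0,0],"delta_rot": [0,0,-1],"fingers": -1},
    {"slide": [0,0,0],"delta_rot": [0,0,-1],"fingers": -1},
    {"slide": [0,0,0],"delta_rot": [0,0,-1],"fingers": -1},
    {"slide": [0,0,0],"delta_rot": [0,0,-1],"fingers": -1},
    {"slide": [0,0,0],"delta_rot": [0,0,-1],"fingers": -1},
    {"slide": [0,0,0],"delta_rot": [0,0,-1],"fingers": -1},
  ],
)

```text
time_s: 37.67
tcp_pos: [0.7042, 0.0135, 0.2485]
eef_rot: [-180.0, -0.0, -29.7]
contact_force: [-0.0, 0.1, -1.3]
gripper_width: 0.028
gripper_force: 29.9
```

>>> play_rows(
  rows=[
    {"slide": [0,0,0],"delta_rot": [0,0,-1],"fingers": -1},
    {"slide": [0,0,0],"delta_rot": [0,0,-1],"fingers": -1},
    {"slide": [0,0,0],"delta_rot": [0,0,-1],"fingers": -1},
    {"slide": [0,0,0],"delta_rot": [0,0,-1],"fingers": -1},
    {"slide": [0,0,0],"delta_rot": [0,0,-1],"fingers": -1},
    {"slide": [0,0,0],"delta_rot": [0,0,0],"fingers": -1},
    {"slide": [0,0,0],"delta_rot": [0,0,0],"fingers": -1},
  ],
)

```text
time_s: 38.55
tcp_pos: [0.7038, 0.0132, 0.2486]
eef_rot: [-180.0, -0.0, -7.0]
contact_force: [0.2, 0.7, -0.6]
gripper_width: 0.0285
gripper_force: 29.9
```

```bash
python3 - <<'E'
from m import *
go(case(.045,0,.16),-6.8)
s=r.capture("side");p=proj(s,case(.045,0,.15)).astype(int);print(p);cv2.imwrite("pics/s9.png",cv2.resize(s["image"][p[1]-70:p[1]+70,p[0]-90:p[0]+70],None,fx=4,fy=4,interpolation=2))
E
```

```text
now [0.7038 0.0132 0.2486] [-1.7999e+02 -1.0000e-02 -7.0300e+00] slide(first) [-0.003  0.003  0.591] slide(after turn) [-0.003  0.003  0.591] turn [-0.002 -0.002 -0.05 ]
[338 192]
```

View pics/s9.png

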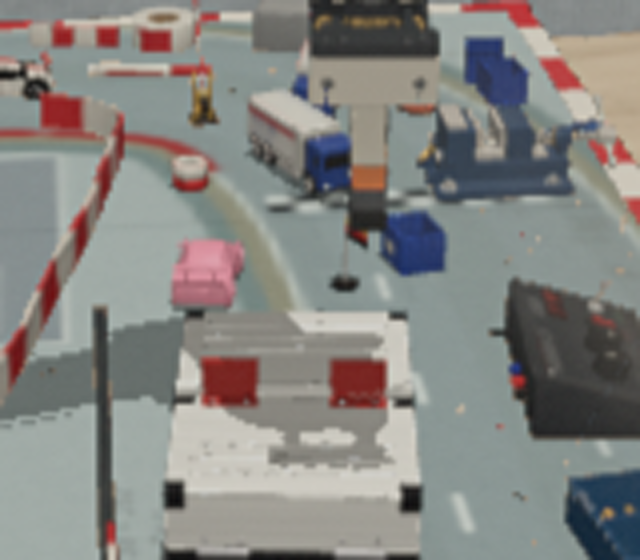

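The clamp hangs upright and squeezed above the far tabs. Lowering it.

>>> play_rows(
  rows=[
    {"slide": [0,0,0.25],"delta_rot": [0,0,0],"fingers": -1},
    {"slide": [0,0,0.25],"delta_rot": [0,0,0],"fingers": -1},
    {"slide": [0,0,0.12],"delta_rot": [0,0,0],"fingers": -1},
    {"slide": [0,0,0.07],"delta_rot": [0,0,0],"fingers": -1},
    {"slide": [0,0,0.06],"delta_rot": [0,0,0],"fingers": -1},
    {"slide": [0,0,0],"delta_rot": [0,0,0],"fingers": -1},
    {"slide": [0,0,0],"delta_rot": [0,0,0],"fingers": -1},
  ],
)

```text
time_s: 39.48
tcp_pos: [0.7043, 0.0131, 0.1372]
eef_rot: [-180.0, -0.1, -6.9]
contact_force: [-0.6, 0.7, 0.1]
gripper_width: 0.0283
gripper_force: 29.9
```

```bash
python3 - <<'E'
from m import *
go(case(.045,0,.1206),-6.8)
print(r.get_state()["contact_force"],r.get_state()["moment"])
E
```

```text
now [0.7043 0.0131 0.1372] [-1.7998e+02 -8.0000e-02 -6.9300e+00] slide(first) [-0.006  0.003  0.111] slide(after turn) [-0.006  0.003  0.111] turn [-0.004 -0.018 -0.028]
[-0.56204776  0.67084449  0.05387464] [-0.05761476  0.13321525 -0.0404387 ]
```

No contact so far. Going down to the seat.

>>> play_rows(
  rows=[
    {"slide": [0,0,0.05],"delta_rot": [0,0,0],"fingers": -1},
    {"slide": [0,0,0.05],"delta_rot": [0,0,0],"fingers": -1},
    {"slide": [0,0,0.013],"delta_rot": [0,0,0],"fingers": -1},
    {"slide": [0,0,0],"delta_rot": [0,0,0],"fingers": -1},
    {"slide": [0,0,0],"delta_rot": [0,0,0],"fingers": -1},
  ],
)

```text
time_s: 40.1
tcp_pos: [0.7038, 0.0129, 0.1205]
eef_rot: [180.0, -0.0, -6.9]
contact_force: [-2.8, 0.3, 7.7]
gripper_width: 0.0278
gripper_force: 30.0
```

Seated with 7.7 N. Release.

>>> play_rows(
  rows=[
    {"slide": [0,0,0],"delta_rot": [0,0,0],"fingers": -0.2},
    {"slide": [0,0,0],"delta_rot": [0,0,0],"fingers": -0.1},
    {"slide": [0,0,0],"delta_rot": [0,0,0],"fingers": 0.2},
    {"slide": [0,0,0],"delta_rot": [0,0,0],"fingers": 0.8},
    {"slide": [0,0,0],"delta_rot": [0,0,0],"fingers": 0.8},
    {"slide": [0,0,0],"delta_rot": [0,0,0],"fingers": 0.8},
    {"slide": [0,0,-0.15],"delta_rot": [0,0,0],"fingers": 1},
    {"slide": [0,0,-0.3],"delta_rot": [0,0,0],"fingers": 1},
  ],
)

```text
time_s: 41.1
tcp_pos: [0.7023, 0.0127, 0.1852]
eef_rot: [179.9, 0.3, -6.9]
contact_force: [0.5, 0.2, 1.1]
gripper_width: 0.0868
gripper_force: 0.0
```

>>> play_rows(
  rows=[
    {"slide": [0,0,-0.4],"delta_rot": [0,0,0],"fingers": 1},
    {"slide": [0,0,0],"delta_rot": [0,0,1],"fingers": 1},
    {"slide": [0,0,0],"delta_rot": [0,0,1],"fingers": 1},
    {"slide": [0,0,0],"delta_rot": [0,0,1],"fingers": 1},
    {"slide": [0,0,0],"delta_rot": [0,0,1],"fingers": 1},
    {"slide": [0,0,0],"delta_rot": [0,0,1],"fingers": 1},
    {"slide": [0,0,0],"delta_rot": [0,0,1],"fingers": 1},
    {"slide": [0,0,0],"delta_rot": [0,0,1],"fingers": 1},
  ],
)

```text
time_s: 42.1
tcp_pos: [0.7036, 0.013, 0.2468]
eef_rot: [-180.0, -0.0, -39.2]
contact_force: [1.0, 0.6, -0.2]
gripper_width: 0.0877
gripper_force: 0.0
```

>>> play_rows(
  rows=[
    {"slide": [0,0,0],"delta_rot": [0,0,1],"fingers": 1},
    {"slide": [0,0,0],"delta_rot": [0,0,1],"fingers": 1},
    {"slide": [0,0,0],"delta_rot": [0,0,1],"fingers": 1},
    {"slide": [0,0,0],"delta_rot": [0,0,1],"fingers": 1},
    {"slide": [0,0,0],"delta_rot": [0,0,1],"fingers": 1},
    {"slide": [0,0,0],"delta_rot": [0,0,1],"fingers": 1},
    {"slide": [0,0,0],"delta_rot": [0,0,1],"fingers": 1},
    {"slide": [0,0,0],"delta_rot": [0,0,1],"fingers": 1},
  ],
)

```text
time_s: 43.1
tcp_pos: [0.7036, 0.0129, 0.2468]
eef_rot: [180.0, -0.0, -75.8]
contact_force: [-0.3, 0.0, 0.8]
gripper_width: 0.0876
gripper_force: 0.0
```

>>> play_rows(
  rows=[
    {"slide": [0,0,0],"delta_rot": [0,0,1],"fingers": 1},
    {"slide": [0,0,0],"delta_rot": [0,0,1],"fingers": 1},
    {"slide": [0,0,0],"delta_rot": [0,0,1],"fingers": 1},
    {"slide": [0,0,0],"delta_rot": [0,0,0],"fingers": 1},
  ],
)

```text
time_s: 43.6
tcp_pos: [0.7037, 0.0129, 0.2468]
eef_rot: [-180.0, -0.0, -89.4]
contact_force: [-0.4, 0.2, 0.5]
gripper_width: 0.0879
gripper_force: 0.0
```

```bash
python3 - <<'E'
from m import *
go([.578,-.384,.22],-89.5)
E
```

```text
now [0.7037 0.0129 0.2468] [-1.800e+02 -1.000e-02 -8.941e+01] slide(first) [2.637 0.865 0.179] slide(after turn) [2.639 0.861 0.179] turn [-0.001 -0.001  0.019]
```

>>> play_rows(
  rows=[
    {"slide": [0.25,0.1,0],"delta_rot": [0,0,0],"fingers": 1},
    {"slide": [0.35,0.11,0],"delta_rot": [0,0,0],"fingers": 1},
    {"slide": [0.38,0.13,0],"delta_rot": [0,0,0],"fingers": 1},
    {"slide": [0.38,0.13,0],"delta_rot": [0,0,0],"fingers": 1},
    {"slide": [0.38,0.13,0],"delta_rot": [0,0,0],"fingers": 1},
    {"slide": [0.38,0.13,0],"delta_rot": [0,0,0],"fingers": 1},
    {"slide": [0.35,0.1,0],"delta_rot": [0,0,0],"fingers": 1},
    {"slide": [0.167,0.035,0],"delta_rot": [0,0,0],"fingers": 1},
  ],
)

```text
time_s: 44.6
tcp_pos: [0.5764, -0.3865, 0.2468]
eef_rot: [180.0, -0.0, -89.5]
contact_force: [1.2, 0.3, -0.1]
gripper_width: 0.0878
gripper_force: 0.0
```

>>> play_rows(
  rows=[
    {"slide": [0,0,0.15],"delta_rot": [0,0,0],"fingers": 1},
    {"slide": [0,0,0],"delta_rot": [0,0,0],"fingers": 1},
    {"slide": [0,0,0],"delta_rot": [0,0,0],"fingers": 1},
  ],
)

```text
time_s: 44.98
tcp_pos: [0.5782, -0.3837, 0.225]
eef_rot: [-180.0, -0.0, -89.4]
contact_force: [0.2, 0.1, 1.2]
gripper_width: 0.0875
gripper_force: 0.0
```

```bash
python3 - <<'E'
from m import *
go([.578,-.384,.0795],-89.5)
s=r.capture("side")
for b in((300,150,370,240),(280,260,330,340)):
    x0,y0,x1,y1=b;hv=cv2.cvtColor(cv2.resize(s["image"][y0:y1,x0:x1],None,fx=4,fy=4,interpolation=2),cv2.COLOR_BGR2HSV)
    m=cv2.inRange(hv,np.array((7,150,120)),np.array((18,255,255)));n,l,st,ce=cv2.connectedComponentsWithStats(m)
    for i in range(1,n):
        if st[i,4]>60:print("orange",x0+ce[i][0]/4,y0+ce[i][1]/4,st[i].tolist())
print("pin far expected",proj(s,case(.045,0,.105)),"pin rail b",proj(s,[.578,-.384,.064]))
cv2.imwrite("pics/s10.png",s["image"])
E
```

```text
now [ 0.5782 -0.3837  0.225 ] [-1.7998e+02 -3.0000e-02 -8.9360e+01] slide(first) [0.001 0.001 0.97 ] slide(after turn) [0.002 0.001 0.97 ] turn [-0.004 -0.007  0.031]
orange 337.65808823529414 179.7941176470588 [144, 114, 14, 12, 68]
orange 306.16346153846155 213.99759615384616 [0, 245, 45, 15, 104]
orange 310.4872237569061 313.4526933701658 [110, 182, 25, 59, 724]
orange 299.79683195592287 313.8849862258953 [70, 200, 20, 35, 363]
pin far expected [337.8530502  207.54173839] pin rail b [305.44364559 313.60550033]
```

>>> play_rows(
  rows=[
    {"slide": [0,0,0.25],"delta_rot": [0,0,0],"fingers": 1},
    {"slide": [0,0,0.3],"delta_rot": [0,0,0],"fingers": 1},
    {"slide": [0,0,0.25],"delta_rot": [0,0,0],"fingers": 1},
    {"slide": [0,0,0.17],"delta_rot": [0,0,0],"fingers": 1},
    {"slide": [0,0,0],"delta_rot": [0,0,0],"fingers": 1},
    {"slide": [0,0,0],"delta_rot": [0,0,0],"fingers": 1},
  ],
)

```text
time_s: 45.78
tcp_pos: [0.579, -0.384, 0.0806]
eef_rot: [-179.9, -0.1, -89.4]
contact_force: [-0.1, -0.3, 0.9]
gripper_width: 0.0873
gripper_force: 0.0
```

>>> play_rows(
  rows=[
    {"slide": [0,0,0],"delta_rot": [0,0,0],"fingers": -1},
    {"slide": [0,0,0],"delta_rot": [0,0,0],"fingers": -1},
    {"slide": [0,0,0],"delta_rot": [0,0,0],"fingers": -1},
    {"slide": [0,0,0],"delta_rot": [0,0,0],"fingers": -1},
    {"slide": [0,0,0],"delta_rot": [0,0,0],"fingers": -1},
    {"slide": [0,0,0],"delta_rot": [0,0,0],"fingers": -1},
    {"slide": [0,0,0],"delta_rot": [0,0,0],"fingers": -1},
  ],
  squeeze=30,
)

```text
time_s: 46.65
tcp_pos: [0.5779, -0.3846, 0.0808]
eef_rot: [-180.0, -0.1, -89.4]
contact_force: [-4.9, 0.8, 11.7]
gripper_width: 0.0281
gripper_force: 30.0
```

```bash
python3 - <<'E'
from m import *
go(case(-.045,0,.25),-6.8)
E
```

```text
now [ 0.5779 -0.3846  0.0808] [-1.7997e+02 -9.0000e-02 -8.9400e+01] slide(first) [-2.716 -0.27  -1.132] slide(after turn) [-0.083 -2.73  -1.128] turn [ 9.0000e-03 -2.2000e-02 -1.8022e+01]
```

>>> play_rows(
  rows=[
    {"slide": [0,0,-0.05],"delta_rot": [0,0,0],"fingers": -1},
    {"slide": [0,0,-0.15],"delta_rot": [0,0,0],"fingers": -1},
    {"slide": [0,0,-0.3],"delta_rot": [0,0,0],"fingers": -1},
    {"slide": [0,0,-0.35],"delta_rot": [0,0,0],"fingers": -1},
    {"slide": [-0.15,0,-0.28],"delta_rot": [0,0,0],"fingers": -1},
    {"slide": [-0.3,-0.03,0],"delta_rot": [0,0,0],"fingers": -1},
    {"slide": [-0.36,-0.04,0],"delta_rot": [0,0,0],"fingers": -1},
    {"slide": [-0.36,-0.04,0],"delta_rot": [0,0,0],"fingers": -1},
  ],
)

```text
time_s: 47.65
tcp_pos: [0.5925, -0.2065, 0.2482]
eef_rot: [-180.0, 0.0, -89.5]
contact_force: [0.9, 0.5, -0.9]
gripper_width: 0.028
gripper_force: 30.0
```

>>> play_rows(
  rows=[
    {"slide": [-0.36,-0.04,0],"delta_rot": [0,0,0],"fingers": -1},
    {"slide": [-0.36,-0.04,0],"delta_rot": [0,0,0],"fingers": -1},
    {"slide": [-0.36,-0.04,0],"delta_rot": [0,0,0],"fingers": -1},
    {"slide": [-0.3,-0.04,0],"delta_rot": [0,0,0],"fingers": -1},
    {"slide": [-0.166,0,0],"delta_rot": [0,0,0],"fingers": -1},
    {"slide": [0,0,0],"delta_rot": [0,0,-1],"fingers": -1},
    {"slide": [0,0,0],"delta_rot": [0,0,-1],"fingers": -1},
    {"slide": [0,0,0],"delta_rot": [0,0,-1],"fingers": -1},
  ],
)

```text
time_s: 48.65
tcp_pos: [0.6142, 0.0244, 0.2481]
eef_rot: [180.0, 0.0, -75.5]
contact_force: [0.2, -0.4, -1.1]
gripper_width: 0.0282
gripper_force: 30.0
```

>>> play_rows(
  rows=[
    {"slide": [0,0,0],"delta_rot": [0,0,-1],"fingers": -1},
    {"slide": [0,0,0],"delta_rot": [0,0,-1],"fingers": -1},
    {"slide": [0,0,0],"delta_rot": [0,0,-1],"fingers": -1},
    {"slide": [0,0,0],"delta_rot": [0,0,-1],"fingers": -1},
    {"slide": [0,0,0],"delta_rot": [0,0,-1],"fingers": -1},
    {"slide": [0,0,0],"delta_rot": [0,0,-1],"fingers": -1},
    {"slide": [0,0,0],"delta_rot": [0,0,-1],"fingers": -1},
    {"slide": [0,0,0],"delta_rot": [0,0,-1],"fingers": -1},
  ],
)

```text
time_s: 49.65
tcp_pos: [0.6142, 0.0242, 0.248]
eef_rot: [180.0, 0.0, -38.9]
contact_force: [-0.5, 0.3, -1.7]
gripper_width: 0.0282
gripper_force: 30.0
```

>>> play_rows(
  rows=[
    {"slide": [0,0,0],"delta_rot": [0,0,-1],"fingers": -1},
    {"slide": [0,0,0],"delta_rot": [0,0,-1],"fingers": -1},
    {"slide": [0,0,0],"delta_rot": [0,0,-1],"fingers": -1},
    {"slide": [0,0,0],"delta_rot": [0,0,-1],"fingers": -1},
    {"slide": [0,0,0],"delta_rot": [0,0,-1],"fingers": -1},
    {"slide": [0,0,0],"delta_rot": [0,0,-1],"fingers": -1},
    {"slide": [0,0,0],"delta_rot": [0,0,-1],"fingers": -1},
    {"slide": [0,0,0],"delta_rot": [0,0,0],"fingers": -1},
  ],
)

```text
time_s: 50.65
tcp_pos: [0.6142, 0.0241, 0.2481]
eef_rot: [-180.0, 0.0, -7.0]
contact_force: [0.8, 0.1, -1.4]
gripper_width: 0.0282
gripper_force: 30.0
```

```bash
python3 - <<'E'
from m import *
go(case(-.045,0,.138),-6.8);go(case(-.045,0,.1215),-6.8)
s=r.capture("side");cv2.imwrite("pics/s11.png",cv2.resize(s["image"][130:250,250:390],None,fx=5,fy=5,interpolation=2))
E
```

```text
now [0.6142 0.0241 0.2481] [-1.7999e+02  2.0000e-02 -6.9600e+00] slide(first) [-0.001  0.005  0.734] slide(after turn) [-0.001  0.005  0.734] turn [-0.002  0.004 -0.036]
now [0.6142 0.0241 0.2481] [-1.7999e+02  2.0000e-02 -6.9600e+00] slide(first) [-0.     0.005  0.844] slide(after turn) [-0.001  0.005  0.844] turn [-0.002  0.004 -0.036]
```

View pics/s11.png

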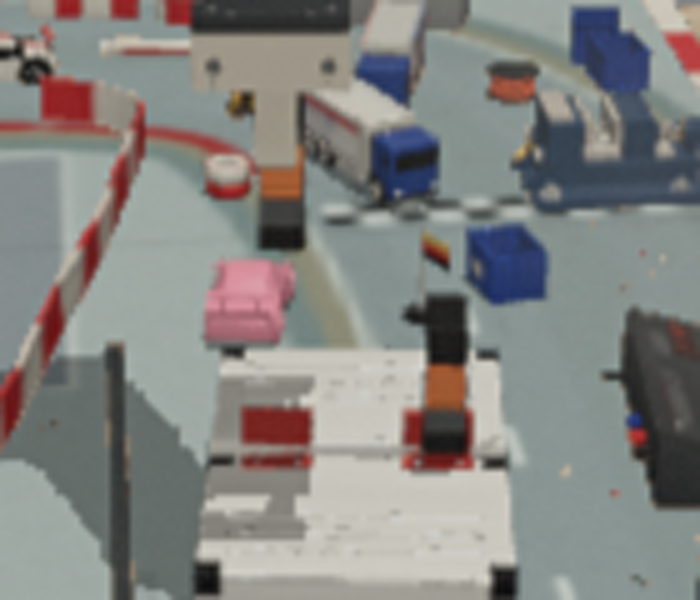

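The far clamp sits upright on the far tabs (crop 445 versus tab centre 438). Checking the lengthwise offset of the held clamp.

```bash
python3 - <<'E'
from m import *
s=r.capture("side")
print("far face if centred",proj(s,case(.045,-.014,.105)),"obs 339.2; tab face",proj(s,case(.045,-.004,.08)),"obs 337.5")
p=r.get_state()["tcp_pos"]
a=np.radians(-7);o=np.array([.014*np.sin(a),-.014*np.cos(a),-.017])
print("held face if centred",proj(s,p+o),"obs 306.4")
hv=cv2.cvtColor(s["image"],cv2.COLOR_BGR2HSV);m=cv2.inRange(hv,np.array((5,130,90)),np.array((18,255,255)))
for b in((295,155,320,185),(325,195,350,220)):
    x0,y0,x1,y1=b;w=m[y0:y1,x0:x1];print(x0+np.nonzero(w)[1].mean(),y0+np.nonzero(w)[0].mean(),w.sum()/255)
E
```

```text
far face if centred [337.97907457 209.89344905] obs 339.2; tab face [337.68188266 216.14441643] obs 337.5
held face if centred [305.01022641 167.34627436] obs 306.4
305.734693877551 166.24489795918367 49.0
338.828125 207.140625 64.0
```

About 2 mm off. Correcting while lowering.

>>> play_rows(
  rows=[
    {"slide": [-0.014,0.005,0.25],"delta_rot": [0,0,0],"fingers": -1},
    {"slide": [0,0,0.25],"delta_rot": [0,0,0],"fingers": -1},
    {"slide": [0,0,0.12],"delta_rot": [0,0,0],"fingers": -1},
    {"slide": [0,0,0.07],"delta_rot": [0,0,0],"fingers": -1},
    {"slide": [0,0,0.05],"delta_rot": [0,0,0],"fingers": -1},
    {"slide": [0,0,0],"delta_rot": [0,0,0],"fingers": -1},
    {"slide": [0,0,0],"delta_rot": [0,0,0],"fingers": -1},
  ],
)

```text
time_s: 51.62
tcp_pos: [0.6126, 0.0236, 0.1381]
eef_rot: [-180.0, -0.1, -6.9]
contact_force: [-0.1, -0.1, -1.8]
gripper_width: 0.028
gripper_force: 30.0
```

>>> play_rows(
  rows=[
    {"slide": [0,0,0.05],"delta_rot": [0,0,0],"fingers": -1},
    {"slide": [0,0,0.04],"delta_rot": [0,0,0],"fingers": -1},
    {"slide": [0,0,0.015],"delta_rot": [0,0,0],"fingers": -1},
    {"slide": [0,0,0],"delta_rot": [0,0,0],"fingers": -1},
    {"slide": [0,0,0],"delta_rot": [0,0,0],"fingers": -1},
  ],
)

```text
time_s: 52.25
tcp_pos: [0.612, 0.0235, 0.1219]
eef_rot: [180.0, 0.0, -6.9]
contact_force: [-2.8, -0.1, 5.8]
gripper_width: 0.0282
gripper_force: 30.0
```

Seated with 5.8 N. Release and back away.

>>> play_rows(
  rows=[
    {"slide": [0,0,0],"delta_rot": [0,0,0],"fingers": -0.2},
    {"slide": [0,0,0],"delta_rot": [0,0,0],"fingers": -0.1},
    {"slide": [0,0,0],"delta_rot": [0,0,0],"fingers": 0.2},
    {"slide": [0,0,0],"delta_rot": [0,0,0],"fingers": 0.8},
    {"slide": [0,0,0],"delta_rot": [0,0,0],"fingers": 0.8},
    {"slide": [0,0,0],"delta_rot": [0,0,0],"fingers": 0.8},
    {"slide": [0,0,-0.15],"delta_rot": [0,0,0],"fingers": 1},
    {"slide": [0,0,-0.3],"delta_rot": [0,0,0],"fingers": 1},
  ],
)

```text
time_s: 53.25
tcp_pos: [0.6108, 0.0231, 0.1879]
eef_rot: [179.9, 0.2, -6.9]
contact_force: [1.3, -1.4, 0.5]
gripper_width: 0.0869
gripper_force: 0.0
```

>>> play_rows(
  rows=[
    {"slide": [0,0,-0.4],"delta_rot": [0,0,0],"fingers": 1},
    {"slide": [0,0,-0.4],"delta_rot": [0,0,0],"fingers": 1},
    {"slide": [-0.3,0,0],"delta_rot": [0,0,0],"fingers": 1},
    {"slide": [-0.35,0,0],"delta_rot": [0,0,0],"fingers": 1},
    {"slide": [-0.35,0,0],"delta_rot": [0,0,0],"fingers": 1},
    {"slide": [0,0,0],"delta_rot": [0,0,0],"fingers": 1},
    {"slide": [0,0,0],"delta_rot": [0,0,0],"fingers": 1},
  ],
)

```text
time_s: 54.12
tcp_pos: [0.4635, 0.0417, 0.3097]
eef_rot: [-180.0, -0.1, -6.9]
contact_force: [1.0, -0.0, -0.2]
gripper_width: 0.0878
gripper_force: 0.0
```

```bash
python3 - <<'E'
from m import *
s=r.capture("side")
print("pins exp",proj(s,case(.045,-.014,.105)),proj(s,case(-.045,-.014,.105)))
hv=cv2.cvtColor(s["image"],cv2.COLOR_BGR2HSV)
for nm,lo,hi in(("or",(5,130,90),(18,255,255)),("dark",(0,0,0),(180,255,50)),("red",(0,150,60),(4,255,255))):
  m=cv2.inRange(hv,np.array(lo),np.array(hi))
  for b in((292,185,322,225),(325,185,352,225)):
    x0,y0,x1,y1=b;k,l,st,ce=cv2.connectedComponentsWithStats(m[y0:y1,x0:x1])
    print(nm,[((ce[i]+[x0,y0]).round(1).tolist(),(st[i][:2]+[x0,y0]).tolist(),st[i][2:].tolist()) for i in range(1,k) if st[i,4]>8])
for n,X in(("bottle red cap",[.685,-.381,.08]),("cone",[.739,-.286,.015])):
    u,v=proj(s,X).astype(int);print(n,u,v,s["image"][v,u])
E
```

```text
pins exp [337.97907457 209.89344905] [305.27244832 209.61095569]
or [([305.6, 206.2], [302, 202], [8, 9, 63])]
or [([338.8, 207.1], [335, 203], [8, 9, 65])]
dark [([305.8, 195.0], [302, 189], [8, 13, 90]), ([305.5, 217.5], [302, 216], [8, 4, 32])]
dark [([338.4, 195.2], [331, 190], [12, 13, 96]), ([338.6, 217.6], [335, 216], [8, 5, 33])]
red [([304.2, 218.2], [299, 212], [13, 11, 64])]
red [([332.5, 215.5], [331, 213], [4, 6, 16]), ([338.0, 222.1], [335, 221], [6, 3, 11])]
bottle red cap 355 303 [118 138 137]
cone 370 299 [125 134 136]
```

```bash
python3 - <<'E'
from m import *
s=r.capture("side")["image"].astype(int);a=cv2.imread("pics/side0.png").astype(int)
print("bottle diff",abs(s-a)[298:342,345:372].mean(),"cone diff",abs(s-a)[290:312,362:384].mean())
t=r.capture("top")["image"].astype(int);b=cv2.imread("pics/top0.png").astype(int);print("pink",abs(t-b)[182:202,184:216].mean())
r.close_job();print(r.get_state()["time_s"])
E
```

```text
bottle diff 11.389169472502806 cone diff 11.675619834710744
pink 3.4854166666666666
the job is handed in; nothing more can be done
the job is handed in; nothing more can be done
```

I handed the job in at about 54 s: the three cars present (orange, green, red) each stand in their own bay, the lid is shut, and both clamps are seated upright and centred on the red tabs. No white car was there. The bottle and cone were never touched by plan, but my last picture comparison at their spots showed a small change (about 11 of 255 grey levels) that I didn't check before handing in.

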